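# Empty the weighed grinding balls from the balance into the jar

### The job

Slide the balance's top door back all the way to its stop, lift the cup of grinding balls out, stand it on the bench and slide the door fully shut again. Then take the cup up again in a way that lets you tip it right over, pour all five balls through the funnel into the glass jar, and stand the empty cup back on the bench. Don't drop the cup, and leave the jar, the two white bottles and the pocket meter standing where they are.

Things in the scene. Friction and masses are not known exactly. Their poses are not given: they have to be found in the camera images.
- balance: heavy precision balance that does not shift, white, sloping console in front (-x), 180 mm wide (y), from x = -173 to 200 mm; origin on the bench under the pan's centre; its +x points to its rear, the way the top door slides open. Behind the draft shield a white housing as high as the shield; two dark door runners go on at that height to x = 266 mm
- pan (a point): centre of the top of the balance's round steel pan, 100 mm across, 85 mm above the bench. Round it a clear draft shield: inside y from -84 to 84 mm, x from -84 to 88 mm, walls up to 180 mm above the bench, closed above by the sliding top door
- top_door (a joint): how far the clear top door (176 x 176 x 5 mm, upper face 186 mm above the bench, dark edges) has slid back along the balance's +x, in m: 0 shut at its front stop, 0.15 fully open at its rear stop; starts up to 0.03 open. 1.5 N friction, stays where left. Fully open, the shield is clear above the pan from x = -84 to 62 mm
- door_grip (a point): top centre of the black finger pull on the door near its front edge: a block 14 mm along the sliding direction (balance x), 60 mm across (y), 26 mm high, its top 212 mm above the bench; at x = -66 mm of the balance with the door shut, 84 mm when fully open
- cup: open steel cup, 80 mm tall, round, 49 mm across at the foot widening evenly to 65 mm at the rim, wall 2 mm, 90 g, standing on the pan within 12 mm of its centre with the five balls in it; origin at the centre of its underside, z axis up through its mouth. Its rim is then 165 mm above the bench
- ball1: white ceramic grinding ball, 16 mm across, 13 g, origin at its centre; one of five, at the start in the cup. They roll once the surface under them slopes about 15 degrees, so the cup must be tipped about 105 degrees or more from upright to empty
- ball2: white ceramic grinding ball, 16 mm across, 13 g, origin at its centre; one of five, at the start in the cup. They roll once the surface under them slopes about 15 degrees, so the cup must be tipped about 105 degrees or more from upright to empty
- ball3: white ceramic grinding ball, 16 mm across, 13 g, origin at its centre; one of five, at the start in the cup. They roll once the surface under them slopes about 15 degrees, so the cup must be tipped about 105 degrees or more from upright to empty
- ball4: white ceramic grinding ball, 16 mm across, 13 g, origin at its centre; one of five, at the start in the cup. They roll once the surface under them slopes about 15 degrees, so the cup must be tipped about 105 degrees or more from upright to empty
- ball5: white ceramic grinding ball, 16 mm across, 13 g, origin at its centre; one of five, at the start in the cup. They roll once the surface under them slopes about 15 degrees, so the cup must be tipped about 105 degrees or more from upright to empty
- jar: round glass jar, 76 mm across, standing loose on the bench, with a wide grey plastic funnel screwed on its neck (one piece with it, 178 mm tall in all, 350 g); the jar's own body is 110 mm tall, floor 6 mm thick; origin at the centre of its underside, z up
- funnel_rim (a point): centre of the funnel's mouth, 178 mm above the bench: rim 124 mm across outside, about 118 mm inside, narrowing over 44 mm of height to a throat about 40 mm wide and 22 mm long that opens into the jar
- bottle_a: capped white sample bottle, 48 mm across, 100 mm tall, bystander; origin at the centre of its underside
- bottle_b: second capped white sample bottle, the same, bystander
- meter: black pocket meter lying flat, 135 x 72 x 26 mm, bystander; origin at the centre of its underside, long side along its x

How it is judged:
By the outcome, as a careful person would: the job done as asked, in the order asked, and still so for the second after the job is handed in, with the robot touching nothing.
It also fails if it takes over 72 s, if anything falls off the work surface, if the arm or the gripper's body presses on something with over 40 N, if the wrist force passes 120 N, or if a joint passes its speed limit or range.

### The arm

A 7-joint arm with a two-finger parallel gripper is mounted at the origin on the work surface. World frame = base frame: x ahead of the robot, y to its left, z up, the work surface at z = 0. Lengths are in mm, angles in rad, forces in N, time in s.
With the tool pointing down it reaches from about 400 to 875 mm from the base axis. Payload 4.4 kg.
Tool frame: the origin (TCP) lies on the centre line of the jaws, within the pads' length; the fingertips stand 25 mm ahead of it and the grasp point (between the pads) lies 6 mm ahead of it; x points along the fingers, y is the direction in which the jaws open and shut, and the axes are right-handed (so a half turn about x gives the same grasp; the last joint's range is limited). The gripper opens to 85 mm and grips with 20 to 120 N. Pads are 22 mm wide; open, the fingers measure 114 mm over their backs; the gripper's body (76 mm by 85 mm) begins 54 mm behind the grasp point. The pads swing forward as they close: fully open they stand 13 mm farther back than shut.
Start: joints at [1.172, 0.628, 0.038, 1.517, -0.027, 0.996, -0.02], TCP at [212.376, -614.34, 256.313] pointing down, gripper open.
Joint ranges: [-3.06, 3.06], [-0.37, 2.12], [-1.25, 1.32], [0.18, 2.47], [-1.1, 4.24], [0.23, 1.98], [-2.94, 2.94]. Speed limits (rad/s): [2.57, 2.57, 3.14, 3.14, 3.14, 3.14, 3.14].

### API

Orientations are given as [roll, pitch, yaw] about the fixed x, y, z axes, in that order (R = Rz(yaw) Ry(pitch) Rx(roll)).
In Python, from cell import * gives the robot as it stands. The module is installed in compiled form; this text tells all that it offers.
- The arm moves only by the tool jog_arm, never from a script. Its argument "series" is a list of rows, each a list of 3 entries, a list of its own where there are three numbers: the turn, a rotation vector about the tool's x, y, z in degrees, then the shift along the tool's x, y, z in mm, then the gripper's target within -1 to 1 (shut at 1, half-way at 0, fully open at -1). In form: [[[rx, ry, rz], [dx, dy, dz], hand], ...]. A call has 1 to 8 rows; each row shifts and turns the commanded pose from where the row before left it, along the tool's axes as they then stand; what a row does not reach is not made up. A row lasts 1/8 s, in which the tool goes at most 62.5 mm and 10.7 degrees, less where a joint would pass 70% of its speed; a pose out of reach is approached as far as the arm can. A call is refused whole if a number of a shift passes 62.5 or a number of a turn 10.7, either way. A call with a gripper value outside its range is refused whole. The fingers move at their own pace and stop on an object; the grip force is fixed at half the most. Time passes only in rows, so rows that do not move let the fingers close. It gives the time, the measured TCP pose, the force and the opening at its end, in the units of the state.
- read_state(): the state, without advancing time (a new reading comes with each control period).
- get_image(name): name is "scene" or "top" or "wrist"; returns a dict with "img" (480x640x3 uint8, red, green, blue), "range_z" (480x640 float32, mm along the optical axis (not along the pixel's ray), 0 where there is no reading), "fovy" (degrees; the focal length in pixels is half the picture's height over the tangent of half this angle, whatever the lens; pixels are square), "cx", "cy" (the principal point, pixels), "cam_to_world" (4x4, takes a point from camera to world coordinates). Camera axes: x right, y up, looking along -z (the intrinsics and any distortion apply to the point x, -y, -z); pixel columns grow to the right and rows downward; lengths in mm; the calibration is good to about 2 mm. A picture is of the moment at which its call begins.
- finish_job(): hands the job in, once; it reports no verdict.
The state is a dict: "clock": time; "qpos": joint angles; "qd": joint speeds; "tau": joint torques, N m; "eef_pos": TCP position; "tool_rot": TCP orientation; "force": force on the tool from outside, world axes, zero at the start; "torque": the same for the moment, N m; "width": finger opening in mm.
Only numpy, scipy, OpenCV 4.12 (cv2) and the standard library are available. Lean on these libraries where they do the work, as an engineer would, in place of code of your own. Each camera call takes 0.05 s, during which the arm holds its last target. There are 200 camera calls.

## Working session

There is one attempt and no reset: what is moved stays moved. The work goes in short steps, Python scripts to look and compute and a tool call to move; the robot and the scene stay as the last step left them, time stands still between calls to the robot, and variables do not carry over. Pictures are saved under pics/ and viewed, about 8 in all and at most 12, crops included, and the job is handed in when it is done.

Besides the shell and the picture viewer there is one more tool, called after "Emit:" as name(argument=value, ...), one argument or row to a line, values as JSON. jog_arm: Moves the arm, as the interface text tells. Its arguments: {"type":"object","properties":{"series":{"type":"array"}},"required":["series"]}

```bash
mkdir -p pics
python3 - <<'E'
from cell import *
import cv2,pickle,numpy as np
d={n:get_image(n) for n in("scene","top")}
pickle.dump(d,open('d0.pkl','wb'))
for n in d:
    cv2.imwrite(f'pics/{n}0.png',d[n]['img'][...,::-1]); print(n,d[n]['fovy'],d[n]['cx'],d[n]['cy'],d[n].keys(),np.round(d[n]['cam_to_world'],3).tolist())
print(read_state())
E
```

```text
scene 54.228477900203565 326.8644897968306 250.03568143907486 dict_keys(['img', 'range_z', 'fovy', 'cx', 'cy', 'cam_to_world']) [[0.565, -0.452, 0.69, 1270.345], [0.825, 0.325, -0.463, -465.634], [-0.015, 0.831, 0.556, 666.135], [0.0, 0.0, 0.0, 1.0]]
top 42.35894391980365 320.9711504054918 239.31176589950496 dict_keys(['img', 'range_z', 'fovy', 'cx', 'cy', 'cam_to_world']) [[-0.02, 0.998, -0.053, 535.542], [-1.0, -0.019, 0.006, 3.424], [0.005, 0.053, 0.999, 1488.871], [0.0, 0.0, 0.0, 1.0]]
{'clock': 0.1, 'qpos': array([ 1.17220097,  0.6292641 ,  0.03846228,  1.51822423, -0.02697222,
        0.99632842, -0.01998627]), 'qd': array([ 7.07274144e-05, -2.53125215e-03, -3.79766331e-04, -2.14709109e-03,
       -3.71087952e-04, -1.04665576e-03, -7.51246205e-04]), 'tau': array([ 3.70988317e-03, -5.64538229e+01,  1.23028859e+00, -1.93976158e+01,
        1.11961717e-02,  5.37589513e-03, -5.45375926e-06]), 'eef_pos': array([ 212.19492748, -613.8552987 ,  255.4885704 ]), 'tool_rot': array([-1.54114147,  1.56909061,  1.93326221]), 'force': array([-0.10644832, -0.21203223, -0.66809023]), 'torque': array([ 0.00370412,  0.00229642, -0.06001429]), 'width': 85.70220586563806}
```

View pics/scene0.png

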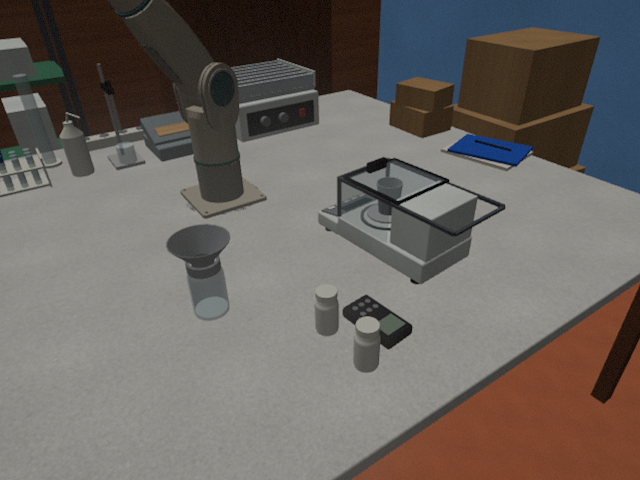

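View pics/top0.png

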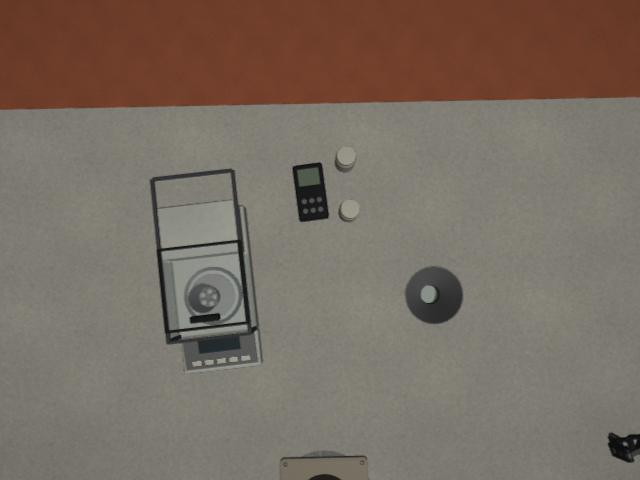

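The scene view shows the balance with cup behind glass, the jar with funnel at (200,250), and the bottles and meter in front. The top view shows the door grip at (205,318), the cup at (205,297), the funnel centre at (434,295), bottles at (346,158) and (349,210), and the meter at (311,192). Next I'll enlarge crops of these.

```bash
cat > h.py <<'E'
import numpy as np,cv2
def pix2w(d,u,v,z=None):
    f=240/np.tan(np.radians(d['fovy']/2)); M=d['cam_to_world']
    r=M[:3,:3]@np.array([(u-d['cx'])/f,-(v-d['cy'])/f,-1.]); o=M[:3,3]
    t=(z-o[2])/r[2] if z is not None else d['range_z'][int(round(v)),int(round(u))]
    return o+t*r
def w2pix(d,p):
    f=240/np.tan(np.radians(d['fovy']/2)); M=d['cam_to_world']
    c=M[:3,:3].T@(np.array(p)-M[:3,3]); return d['cx']+f*c[0]/-c[2], d['cy']-f*c[1]/-c[2]
E
python3 - <<'E'
import pickle,cv2,numpy as np
from h import *
d=pickle.load(open('d0.pkl','rb'));t=d['top']
im=t['img'][...,::-1]
a=cv2.resize(im[240:380,145:265],None,fx=4.2,fy=4.2,interpolation=cv2.INTER_CUBIC)
for k in range(0,140,20): cv2.putText(a,str(240+k),(0,int(k*4.2)+4),0,.35,(0,0,255)); cv2.line(a,(20,int(k*4.2)),(26,int(k*4.2)),(0,0,255))
for k in range(0,120,20): cv2.putText(a,str(145+k),(int(k*4.2),10),0,.35,(0,0,255)); cv2.line(a,(int(k*4.2),12),(int(k*4.2),18),(0,0,255))
cv2.imwrite('pics/crop1.png',a)
for n,u,v,z in [('grip',205,318,212),('fun',434,295,178),('ba',346,156,100),('bb',349,209,100),('meter',311,192,26),('cupmouth',205,297,165)]:
    print(n,pix2w(t,u,v,z).round(1),pix2w(t,u,v).round(1))
# funnel rim from depth
rz=t['range_z'];pts=[]
P=np.array([[pix2w(t,u,v) for u in range(400,470)] for v in range(260,330)])
m=(P[...,2]>165)&(P[...,2]<190)
q=np.argwhere(m)[:,::-1].astype(np.float32)
(c,r)=cv2.minEnclosingCircle(q); print('fun',c[0]+400,c[1]+260,r,pix2w(t,c[0]+400,c[1]+260,178), P[m].max(0)/2+P[m].min(0)/2,np.ptp(P[m],axis=0))
E
```

```text
grip [446.1 236.3 212. ] [446.3 235.6 216. ]
fun [ 482.3 -240.9  178. ] [ 475.2 -273.4    3.4]
ba [796.3 -65.4 100. ] [796.  -65.3 101.7]
bb [675.8 -69.5 100. ] [675.8 -69.5 100.3]
meter [725.6  15.9  26. ] [725.5  15.9  26.9]
cupmouth [487.2 244.5 165. ] [488.  240.7 185.7]
fun 433.4239959716797 294.92211151123047 29.191869735717773 [ 482.44522511 -239.65909583  178.        ] [ 482.2599225  -239.52371526  175.39026947] [122.46847108 121.58075703  20.76001001]
```

View pics/crop1.png

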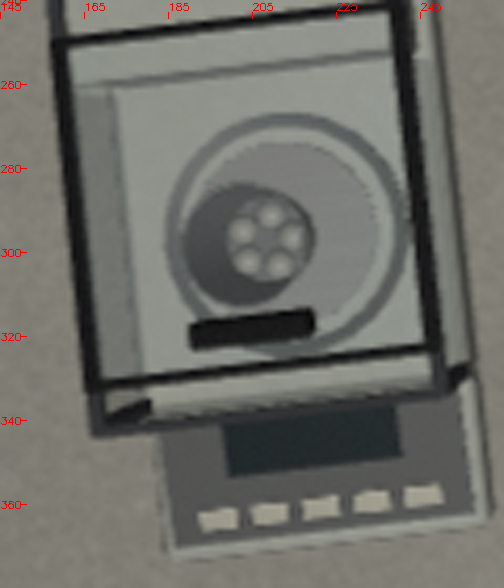

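```bash
cat >> h.py <<'E'
from scipy.spatial.transform import Rotation as Ro
def Rt(s): return Ro.from_euler('xyz',s['tool_rot']).as_matrix()
E
python3 - <<'E'
import pickle
from h import *
from cell import *
d=pickle.load(open('d0.pkl','rb'));t=d['top']
s=read_state(); print(s['clock'],s['eef_pos'].round(1)); print(Rt(s).round(3))
# grip dark blob
g=t['img'][308:328,183:226].max(2)<45
g=(g).astype(np.uint8); n,l,st,c=cv2.connectedComponentsWithStats(g); 
for i in range(1,n): print(st[i],c[i])
i=1+np.argmax(st[1:,4]); q=np.argwhere(l==i)[:,::-1].astype(np.float32)
r=cv2.minAreaRect(q); print(r); b=cv2.boxPoints(r)+[183,308]
W=np.array([pix2w(t,u,v,212) for u,v in b]); print(W.round(1))
def C(x,y): return 145+(x+.5)/4.2-.5,240+(y+.5)/4.2-.5
for n,x,y,z in [('pan',287,235,85),('cuprim',248,245,165),('cupfoot',266,245,87),('fl_l',170,556,20),('fl_r',490,518,20),('gr',252,323,212)]:
    print(n,pix2w(t,*C(x,y),z).round(1))
E
```

```text
0.1 [ 212.2 -613.9  255.5]
[[-0.001  0.327 -0.945]
 [ 0.002 -0.945 -0.327]
 [-1.    -0.002  0.   ]]
[  7   6  30   9 183] [21.63934426  9.81967213]
[15 16 28  4 41] [29.70731707 17.97560976]
((21.597558975219727, 9.878049850463867), (6.29459810256958, 29.264358520507812), 83.6598129272461)
[[450.  267.6 212. ]
 [455.4 208.  212. ]
 [442.6 206.7 212. ]
 [437.3 266.3 212. ]]
pan [487.2 241.1  85. ]
cuprim [485.3 247.3 165. ]
cupfoot [482.1 252.   87. ]
fl_l [307.6 319.2  20. ]
fl_r [324.9 140.3  20. ]
gr [449.1 237.1 212. ]
```

```bash
cat >> h.py <<'E'
def plan(p,R,p1,R1,n,hand,rd=1):
    """n rows from pose (p,R) to (p1,R1); simulates the rounded rows (shift in pre-row axes). returns end pose"""
    rows=[]; p=np.array(p,float);p1=np.array(p1,float)
    for k in range(n,0,-1):
        rv=np.degrees(Ro.from_matrix(R.T@R1).as_rotvec())/k
        rv=np.round(rv,rd); sh=np.round(R.T@(p1-p)/k,rd)
        p=p+R@sh; R=R@Ro.from_rotvec(np.radians(rv)).as_matrix(); rows.append([rv.tolist(),sh.tolist(),hand])
    import json
    for i in range(0,len(rows),8): print(json.dumps(rows[i:i+8]).replace('-0.0,','0,').replace('0.0','0').replace(' ',''))
    return p,R
def down(a): # tool down, jaw axis (tool y) at angle a deg
    a=np.radians(a); x=np.array([0,0,-1.]);y=np.array([np.cos(a),np.sin(a),0]); return np.stack([x,y,np.cross(x,y)],1)
B=np.array([487.2,241.1,0]);YAW=5.4
ex=np.array([np.cos(np.radians(YAW)),np.sin(np.radians(YAW)),0]);ey=np.array([-ex[1],ex[0],0])
E
python3 - <<'E'
from h import *
from cell import *
s=read_state();R=Rt(s);p=s['eef_pos']
p,R=plan(p,R,[430,-150,275],down(-30),8,-1,0)
p,R=plan(p,R,[446,237,275],down(5.4),8,-1,0)
E
```

```text
[[[-5.0,0,0],[-2.0,-46.0,-45.0],-1],[[-5.0,0,0],[-2.0,-42.0,-48.0],-1],[[-5.0,0,0],[-2.0,-37.0,-52.0],-1],[[-5.0,0,0],[-3.0,-33.0,-55.0],-1],[[-5.0,0,0],[-2.0,-28.0,-58.0],-1],[[-5.0,0,0],[-3.0,-23.0,-60],-1],[[-5.0,0,0],[-2.0,-17.0,-61.0],-1],[[-6.0,0,0],[-3.0,-12.0,-63.0],-1]]
[[[-4.0,0,0],[0,-22.0,-43.0],-1],[[-4.0,0,0],[0,-19.0,-44.0],-1],[[-5.0,0,0],[0,-16.0,-46.0],-1],[[-4.0,0,0],[0,-12.0,-47.0],-1],[[-5.0,0,0],[0,-9.0,-48.0],-1],[[-4.0,0,0],[0,-5.0,-48.0],-1],[[-5.0,0,0],[0,-2.0,-48.0],-1],[[-4.0,0,0],[1.0,3.0,-49.0],-1]]
```

Emit:
jog_arm(
  series=[
    [[-5, 0, 0], [-2, -46, -41], -1],
    [[-5, 0, 0], [-2, -42, -45], -1],
    [[-5, 0, 0], [-2, -37, -49], -1],
    [[-5, 0, 0], [-3, -33, -52], -1],
    [[-5, 0, 0], [-2, -28, -55], -1],
    [[-5, 0, 0], [-3, -23, -57], -1],
    [[-5, 0, 0], [-2, -17, -59], -1],
    [[-6, 0, 0], [-3, -12, -60], -1],
  ],
)

```text
clock: 1.1
eef_pos: [411.3, -162.4, 275.4]
tool_rot: [1.032, 1.571, -1.059]
force: [0.7, -0.5, -0.3]
width: 85.7
```

Emit:
jog_arm(
  series=[
    [[-4, 0, 0], [0, -22, -43], -1],
    [[-4, 0, 0], [0, -19, -44], -1],
    [[-5, 0, 0], [0, -16, -46], -1],
    [[-4, 0, 0], [0, -12, -47], -1],
    [[-5, 0, 0], [0, -9, -48], -1],
    [[-4, 0, 0], [0, -5, -48], -1],
    [[-5, 0, 0], [0, -2, -48], -1],
    [[-4, 0, 0], [1, 3, -49], -1],
  ],
)

```text
clock: 2.1
eef_pos: [426.8, 224.3, 274.2]
tool_rot: [-0.222, 1.57, -1.702]
force: [0.5, -0.8, 0.4]
width: 85.6
```

Run:
```python
from h import *
from cell import *
import pickle
w=get_image('wrist');t=get_image('top');pickle.dump((w,t),open('d1.pkl','wb'))
s=read_state();R=Rt(s);p=s['eef_pos'];print(s['clock'],p.round(1),s['qpos'].round(3),s['qd'].round(2));print(R.round(3))
print(np.round(w['cam_to_world'],3).tolist(),w['fovy'],w['cx'],w['cy'])
print('jaw',np.degrees(np.arctan2(R[1,1],R[0,1])))
cv2.imwrite('pics/w1.png',w['img'][...,::-1])
```

```text
2.2 [426.2 229.3 274.5] [-0.195  0.4   -0.486  1.937  0.238  0.858 -0.708] [ 0.06 -0.02  0.07  0.06  0.02  0.03  0.02]
[[ 0.     0.995  0.097]
 [ 0.005  0.097 -0.995]
 [-1.     0.001 -0.005]]
[[0.996, -0.087, -0.023, 421.072], [0.09, 0.962, 0.258, 289.758], [-0.0, -0.259, 0.966, 392.663], [0.0, 0.0, 0.0, 1.0]] 62.10075282060289 319.78799365687047 231.6256828031676
jaw 5.576943029747842
```

View pics/w1.png

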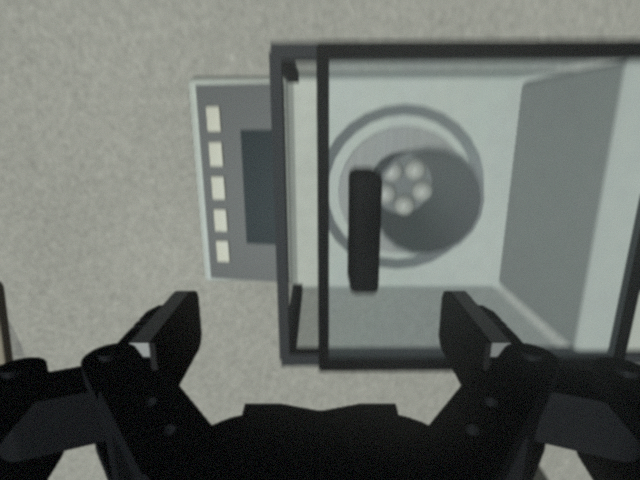

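The wrist view shows the pull at about (365,231), the ring centred at about (406,185), and the cup rim centred at about (428,200).

Run:
```python
from h import *
from cell import *
import pickle
w,t=pickle.load(open('d1.pkl','rb'))
for n,u,v,z in [('grip',365,231,212),('gripN',365,171,212),('gripS',365,287,212),('ring',406,185,85),('cuprim',428,200,165),('rimR',481,200,165),('rimB',428,252,165),('ballsfoot',406,184,95)]: 
    q=pix2w(w,u,v,z); print(n,q.round(1),'bal',((q-B)@ex).round(1),((q-B)@ey).round(1))
s=read_state();R=Rt(s);p=s['eef_pos']
g=np.array([446.5,237,219])
p,R=plan(p,R,[446.5,237,240],down(5.4),2,-1)
p,R=plan(p,R,[446.5,237,216],down(5.4),2,-1)
```

```text
grip [446.5 243.8 212. ] bal -40.3 6.5
gripN [443.2 271.6 212. ] bal -41.0 34.5
gripS [449.8 215.7 212. ] bal -39.6 -21.7
ring [491.6 250.9  85. ] bal 5.3 9.4
cuprim [487.2 253.5 165. ] bal 1.2 12.4
rimR [517.8 256.3 165. ] bal 31.9 12.3
rimB [492.3 222.3 165. ] bal 3.3 -19.2
ballsfoot [489.2 253.   95. ] bal 3.1 11.6
[[[0.1,-0.1,-0],[17.3,10.4,-2.8],-1],[[0.1,-0.2,-0.1],[17.2,10.5,-2.8],-1]]
[[[0,0,0],[12.0,0,-0],-1],[[0,0,0],[12.0,0,-0],-1]]
```

Emit:
jog_arm(
  series=[
    [[0, 0, 0], [17, 10.4, -2.8], -1],
    [[0, 0, 0], [17, 10.4, -2.8], -1],
    [[0, 0, 0], [11, 0, 0], -0.2],
    [[0, 0, 0], [11, 0, 0], 0.3],
    [[0, 0, 0], [0, 0, 0], 0.3],
    [[0, 0, 0], [0, 0, 0], 0.3],
  ],
)

```text
clock: 2.95
eef_pos: [447.2, 230.6, 218.6]
tool_rot: [1.899, 1.57, 0.417]
force: [0.4, -0.1, -0.1]
width: 29.6
```

Run:
```python
from h import *
from cell import *
import pickle
w=get_image('wrist');pickle.dump(w,open('d2.pkl','wb'))
s=read_state();R=Rt(s);p=s['eef_pos'];print(s['clock'],p.round(1),s['width'],s['force'].round(1),s['qd'].round(2))
cv2.imwrite('pics/w2.png',w['img'][...,::-1])
```

```text
3.0 [447.3 230.6 218.8] 29.982505470089635 [ 0.1 -1.1 -0.3] [-0. -0. -0. -0. -0. -0. -0.]
```

View pics/w2.png

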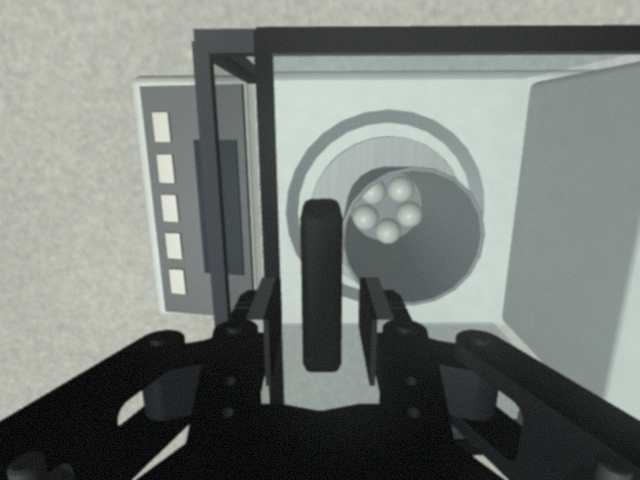

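The pull sits between the pads, at (321,285). The cup rim is centred at about (413,235) and the ring at about (386,207). Closing the gripper and sliding the door.

Emit:
jog_arm(
  series=[
    [[0, 0, 0], [0, 0, 0], 1],
    [[0, 0, 0], [0, 0, 0], 1],
    [[0, 0, 0], [0, 0, 0], 1],
    [[0, 0, 0], [0, 8, 0], 1],
    [[0, 0, 0], [0, 22, 0], 1],
    [[0, 0, 0], [0, 28, 0], 1],
    [[0, 0, 0], [0, 28, 0], 1],
    [[0, 0, 0], [0, 20, 0], 1],
  ],
)

```text
clock: 4.0
eef_pos: [553.7, 240.6, 219.1]
tool_rot: [2.429, 1.569, 0.946]
force: [-3.1, 0.1, 6.0]
width: 12.3
```

Run:
```python
from h import *
from cell import *
import pickle
w=pickle.load(open('d2.pkl','rb'))
for n,u,v,z in [('gripN',321,201,212),('ring',386,207,85),('cuprim',413.5,235,165),('ballsfoot',388,210,95)]: 
    q=pix2w(w,u,v,z); print(n,q.round(1),'bal',((q-B)@ex).round(1),((q-B)@ey).round(1))
s=read_state();p=s['eef_pos'];print(s['clock'],p.round(1),s['width'],s['force'].round(1),s['qd'].round(2), (p-B)@ex,(p-B)@ey,Rt(s).round(3))
```

```text
gripN [444.1 272.7 212. ] bal -40.0 35.5
ring [488.7 248.9  85. ] bal 2.2 7.6
cuprim [487.7 252.2 165. ] bal 1.5 11.0
ballsfoot [488.3 249.   95. ] bal 1.8 7.8
4.0 [553.7 240.6 219.1] 12.261826508316528 [-3.1  0.1  6. ] [ 0.03  0.19  0.01 -0.41  0.01  0.23  0.14] 66.19622296281838 -6.789740376736864 [[ 0.001  0.996  0.088]
 [ 0.001  0.088 -0.996]
 [-1.     0.001 -0.001]]
```

Emit:
jog_arm(
  series=[
    [[0, 0, 0], [0, 10, 0], 1],
    [[0, 0, 0], [0, 6, 0], 1],
    [[0, 0, 0], [0, 4, 0], 1],
    [[0, 0, 0], [0, 2, 0], 1],
  ],
)

```text
clock: 4.5
eef_pos: [573.9, 242.5, 219.1]
tool_rot: [-2.031, 1.569, 2.77]
force: [-5.5, -1.0, 8.9]
width: 12.8
```

Run:
```python
from h import *
from cell import *
s=read_state();p=s['eef_pos'];print(s['clock'],p.round(1),s['width'],s['force'].round(1),s['qd'].round(2), (p-B)@ex,(p-B)@ey)
```

```text
4.5 [573.9 242.5 219.1] 12.818360103836998 [-5.5 -1.   8.9] [ 0.    0.01 -0.01 -0.03 -0.01  0.04  0.01] 86.45481997409915 -6.778163278344786
```

Emit:
jog_arm(
  series=[
    [[0, 0, 0], [0, 2, 0], 1],
    [[0, 0, 0], [0, 2, 0], 1],
  ],
)

```text
clock: 4.75
eef_pos: [574.2, 242.5, 219.1]
tool_rot: [-1.419, 1.562, -2.9]
force: [-15.1, -1.9, 15.8]
width: 12.5
```

Emit:
jog_arm(
  series=[
    [[0, 0, 0], [0, -3.5, 0], 1],
    [[0, 0, 0], [0, 0, 0], 0.2],
    [[0, 0, 0], [0, 0, 0], 0.2],
    [[0, 0, 0], [-20, 0, 0], 0.2],
    [[0, 0, 0], [-35, 0, 0], -0.5],
  ],
)

```text
clock: 5.38
eef_pos: [574.7, 241.1, 272.3]
tool_rot: [-1.242, 1.567, -2.724]
force: [1.0, 0.8, -0.2]
width: 51.2
```

Run:
```python
from h import *
from cell import *
s=read_state();R=Rt(s);p=s['eef_pos'];print(s['clock'],p.round(1),s['width'],s['force'].round(1),s['qpos'].round(3), (p-B)@ex,(p-B)@ey)
# hold where the cup is in view: wrist cam sits ~ +z tool
p,R=plan(p,R,[486,240,290],down(95.4),10,-1)
```

```text
5.375 [574.7 241.1 272.3] 51.168461447292465 [ 1.   0.8 -0.2] [-0.175  0.605 -0.443  1.566  0.286  1.039 -0.609] 87.09905399916966 -8.212493631078994
[[[-9.0,0,0],[-1.7,-8.8,-0.7],-1],[[-9.0,0,0],[-1.7,-8.6,-2.0],-1],[[-9.0,0,0],[-1.8,-8.2,-3.4],-1],[[-9.1,0,0],[-1.7,-7.6,-4.6],-1],[[-9.0,0,0],[-1.8,-6.8,-5.8],-1],[[-9.1,0,0],[-1.7,-5.8,-6.7],-1],[[-9.0,0,0],[-1.8,-4.6,-7.6],-1],[[-9.1,-0.1,0],[-1.7,-3.4,-8.2],-1]]
[[[-9.0,0,0.1],[-1.8,-2.1,-8.6],-1],[[-9.1,-0.1,0],[-1.7,-0.7,-8.9],-1]]
```

Emit:
jog_arm(
  series=[
    [[-9, 0, 0], [-1.7, -8.8, -0.7], -1],
    [[-9, 0, 0], [-1.7, -8.6, -2], -1],
    [[-9, 0, 0], [-1.8, -8.2, -3.4], -1],
    [[-9, 0, 0], [-1.7, -7.6, -4.6], -1],
    [[-9, 0, 0], [-1.8, -6.8, -5.8], -1],
    [[-9, 0, 0], [-1.7, -5.8, -6.7], -1],
    [[-9, 0, 0], [-1.8, -4.6, -7.6], -1],
    [[-9, 0, 0], [-1.7, -3.4, -8.2], -1],
  ],
)

```text
clock: 6.38
eef_pos: [504.2, 240.8, 287.1]
tool_rot: [2.839, 1.571, 2.618]
force: [-0.3, 0.6, -1.3]
width: 85.1
```

Emit:
jog_arm(
  series=[
    [[-9, 0, 0], [-1.8, -2.1, -8.6], -1],
    [[-9, 0, 0], [-1.7, -0.7, -8.9], -1],
    [[0, 0, 0], [0, 0, 0], -1],
  ],
)

```text
clock: 6.75
eef_pos: [486.3, 240.7, 290.6]
tool_rot: [2.306, 1.57, 2.393]
force: [-0.6, 0.5, -0.8]
width: 85.5
```

Run:
```python
from h import *
from cell import *
import pickle
w=get_image('wrist');t=get_image('top');pickle.dump((w,t),open('d3.pkl','wb'))
s=read_state();R=Rt(s);p=s['eef_pos'];print(s['clock'],p.round(1),s['width'],s['force'].round(1),s['qpos'].round(3),np.degrees(np.arctan2(R[1,1],R[0,1])))
cv2.imwrite('pics/w3.png',w['img'][...,::-1])
```

```text
6.85 [487.  240.6 290.6] 85.5065387278827 [-1.2 -0.7 -0.1] [ 0.068  0.568 -0.903  1.758  0.504  1.065  0.644] 94.86270588324795
```

View pics/w3.png

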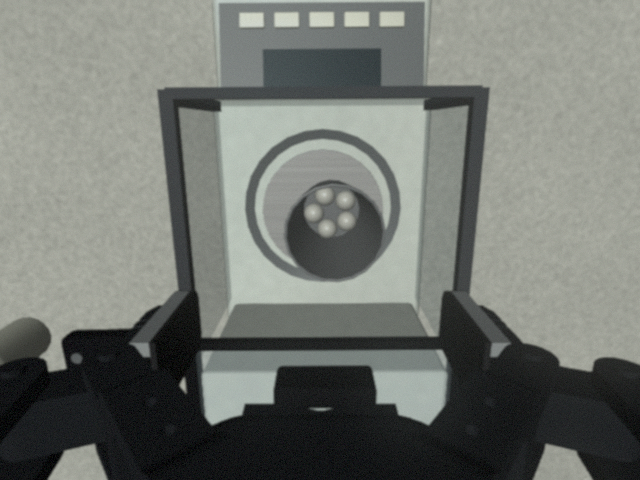

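The door edge now lies behind the opening. The cup rim is centred at (335,231) and the ring at (323,206).

Run:
```python
from h import *
from cell import *
import pickle
w,t=pickle.load(open('d3.pkl','rb'))
for n,u,v,z in [('ring',323,206,85),('cuprim',335,230.5,165),('foot',330,213,95)]: 
    q=pix2w(w,u,v,z); print(n,q.round(1),'bal',((q-B)@ex).round(1),((q-B)@ey).round(1))
# depth rim points
pts=[]
for v in range(170,290):
  for u in range(275,395):
    q=pix2w(w,u,v)
    if 158<q[2]<175: pts.append(q)
pts=np.array(pts);print(len(pts))
if len(pts):
    mn,mx=pts.min(0),pts.max(0);print(mn.round(1),mx.round(1),((mn+mx)/2).round(1),pts.mean(0).round(1))
    A=np.c_[2*pts[:,:2],np.ones(len(pts))];x=np.linalg.lstsq(A,(pts[:,:2]**2).sum(1),rcond=None)[0];print('fit',x[:2],np.sqrt(x[2]+x[0]**2+x[1]**2))
```

```text
ring [485.7 243.8  85. ] bal -1.3 2.8
cuprim [484.9 250.7 165. ] bal -1.4 9.8
foot [488.9 249.6  95. ] bal 2.5 8.3
1618
[455.  218.3 158. ] [518.9 282.3 167.7] [487.  250.3 162.8] [492.8 251.9 164. ]
fit [486.60735743 250.15487551] 30.700473992535766
```

Emit:
jog_arm(
  series=[
    [[-0.5, 0, 0], [20, 8.4, -0.3], -1],
    [[0, 0, 0], [35, 0, 0], -1],
    [[0, 0, 0], [35, 0, 0], -1],
    [[0, 0, 0], [30, 0, 0], -1],
    [[0, 0, 0], [16, 0, 0], -1],
    [[0, 0, 0], [0, 0, 0], -1],
  ],
)

```text
clock: 7.6
eef_pos: [484.7, 249.2, 153.5]
tool_rot: [-2.826, 1.568, -2.729]
force: [0.4, 0.8, 0.5]
width: 85.4
```

Run:
```python
from h import *
from cell import *
import pickle
w=get_image('wrist')
s=read_state();R=Rt(s);p=s['eef_pos'];print(s['clock'],p.round(1),s['width'],s['force'].round(1),s['qpos'].round(3),np.degrees(np.arctan2(R[1,1],R[0,1])))
cv2.imwrite('pics/w4.png',w['img'][...,::-1])
```

```text
7.65 [485.3 249.6 154.6] 85.37682762981703 [-0.4  0.2 -1.5] [-0.044  0.733 -0.765  1.893  0.698  0.805  0.477] 95.57800572494678
```

View pics/w4.png

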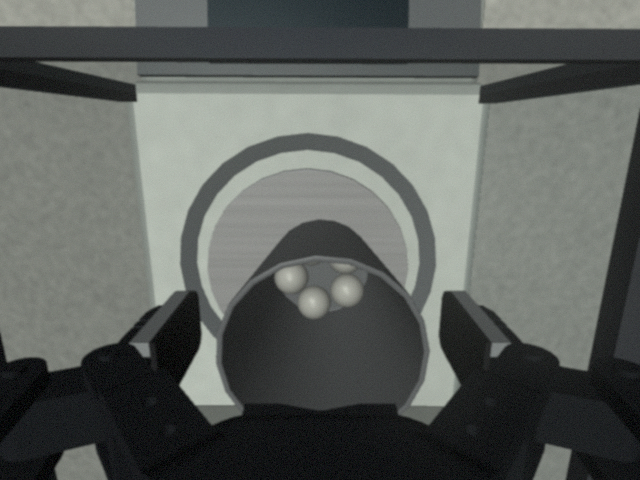

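The cup sits centred between the pads, at column 322. Closing the gripper and lifting.

Emit:
jog_arm(
  series=[
    [[0, 0, 0], [0, 0, 0], 1],
    [[0, 0, 0], [0, 0, 0], 1],
    [[0, 0, 0], [0, 0, 0], 1],
    [[0, 0, 0], [0, 0, 0], 1],
    [[0, 0, 0], [-10, 0, 0], 1],
    [[0, 0, 0], [-25, 0, 0], 1],
    [[0, 0, 0], [-35, 0, 0], 1],
    [[0, 0, 0], [-40, 0, 0], 1],
  ],
)

```text
clock: 8.65
eef_pos: [485.1, 248.8, 266.2]
tool_rot: [-2.786, 1.57, -2.689]
force: [0.4, -0.5, -2.0]
width: 61.7
```

Run:
```python
from h import *
from cell import *
import pickle
t=get_image('scene')
s=read_state();R=Rt(s);p=s['eef_pos'];print(s['clock'],p.round(1),s['width'],s['force'].round(1),s['qpos'].round(3),np.degrees(np.arctan2(R[1,1],R[0,1])))
cv2.imwrite('pics/s5.png',t['img'][40:340,150:550,::-1])
```

```text
8.7 [487.  251.2 271.5] 61.585885744202194 [0.5 1.4 3.1] [ 0.039  0.592 -0.889  1.778  0.535  1.023  0.615] 95.57627951719421
```

View pics/s5.png

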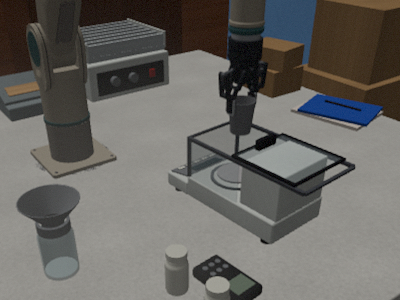

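```bash
cat > kin.py <<'E'
import numpy as np
from scipy.spatial.transform import Rotation as Ro
from scipy.optimize import least_squares
from h import down
D=[([1.17220097,.6292641,.03846228,1.51822423,-.02697222,.99632842,-.01998627],[212.2,-613.9,255.5],-70.9),
([-.195,.4,-.486,1.937,.238,.858,-.708],[426.2,229.3,274.5],5.58),
([-.175,.605,-.443,1.566,.286,1.039,-.609],[574.7,241.1,272.3],5.3),
([.068,.568,-.903,1.758,.504,1.065,.644],[487,240.6,290.6],94.86),
([-.044,.733,-.765,1.893,.698,.805,.477],[485.3,249.6,154.6],95.58),
([.039,.592,-.889,1.778,.535,1.023,.615],[487,251.2,271.5],95.58)]
def fk(q,P,S):
    h,L1,L2,Lt,y1,y2,y3,x1,x2,o7=P
    R=Ro.from_euler('z',S[0]*q[0])*Ro.from_euler('y',q[1]); p=np.array([0,0,h])
    p=p+R.apply([x1,y1,L1]); R=R*Ro.from_euler('z',S[1]*q[2])*Ro.from_euler('y',q[3])
    p=p+R.apply([x2,y2,L2]); R=R*Ro.from_euler('z',S[2]*q[4])*Ro.from_euler('y',q[5])
    p=p+R.apply([0,y3,Lt]); R=R*Ro.from_euler('z',S[3]*q[6]+o7)
    M=R.as_matrix()  # flange z = tool x ; flange x->tool y
    return p,np.stack([M[:,2],M[:,0],M[:,1]],1)
def res(P,S,D=D):
    r=[]
    for q,p,a in D:
        pp,RR=fk(q,P,S); R=down(a) if np.isscalar(a) else a
        r+=list(pp-p)+list((RR-R).ravel()*200)
    return np.array(r)
if __name__=='__main__':
    import itertools
    out=[]
    for S in itertools.product([1,-1],repeat=4):
        for o in (0,1.57,3.14,-1.57):
            f=least_squares(res,[300,420,400,300,0,0,0,0,0,o],args=(S,));out.append((f.cost,S,f.x))
    out.sort(key=lambda a:a[0])
    for c,S,x in out[:4]: print(round(c,1),S,x.round(3).tolist())
    print(res(out[0][2],out[0][1]).reshape(-1,12).round(1)[:,:3])
E
python3 kin.py
```

```text
5.2 (-1, -1, -1, -1) [357.986, 559.059, 382.35, 346.068, -11.489, -16.143, -0.319, 0.249, 0.445, 3.14]
5.2 (-1, -1, -1, -1) [357.986, 559.059, 382.35, 346.068, -11.489, -16.143, -0.319, 0.249, 0.445, 3.14]
5.2 (-1, -1, -1, -1) [357.986, 559.059, 382.35, 346.068, -11.489, -16.143, -0.319, 0.249, 0.445, 3.14]
5.2 (-1, -1, -1, -1) [357.985, 559.059, 382.35, 346.068, -11.489, -16.143, -0.319, 0.249, 0.445, -3.143]
[[ 0.1  0.  -0.1]
 [ 0.1 -0.1 -0. ]
 [-0.1 -0.1  0. ]
 [ 0.1  0.2  0.2]
 [ 0.  -0.2 -0.1]
 [-0.   0.1  0. ]]
```

```bash
cat > ik.py <<'E'
from kin import *
P=[357.986,559.059,382.35,346.068,-11.489,-16.143,-.319,.249,.445,3.14];S=(-1,)*4
LO=np.array([-3.06,-.37,-1.25,.18,-1.1,.23,-2.94]);HI=np.array([3.06,2.12,1.32,2.47,4.24,1.98,2.94])
def step(q,p,R,reg=.3):
    f=lambda x: np.r_[fk(x,P,S)[0]-p,(fk(x,P,S)[1]-R).ravel()*200,reg*(x-q)]
    r=least_squares(f,np.clip(q,LO+1e-3,HI-1e-3),bounds=(LO,HI),max_nfev=60)
    pp,RR=fk(r.x,P,S); return r.x,np.linalg.norm(pp-p)+200*np.linalg.norm(RR-R)
def pose(theta,a,phi):
    """heading theta, slant a below horizontal (deg), jaw horizontal then turned phi about tool x"""
    t,a=np.radians([theta,a]); x=np.array([np.cos(t)*np.cos(a),np.sin(t)*np.cos(a),-np.sin(a)]); y=np.array([-np.sin(t),np.cos(t),0])
    R=np.stack([x,y,np.cross(x,y)],1); return R@Ro.from_euler('x',phi,degrees=True).as_matrix()
def path(q,T0,T1,n=8):
    """follow straight interpolation, returns list of q and max err, or stops"""
    from scipy.spatial.transform import Slerp
    sl=Slerp([0,1],Ro.from_matrix([T0[1],T1[1]])); Q=[];e=0
    for k in range(1,n+1):
        q,er=step(q,T0[0]+(T1[0]-T0[0])*k/n,sl(k/n).as_matrix()); Q.append(q); e=max(e,er)
    return Q,e
def segs(q):
    h,L1,L2,Lt,y1,y2,y3,x1,x2,o7=P
    p,R=fk(q,P,S); w=p-R[:,0]*Lt
    A=Ro.from_euler('z',-q[0])*Ro.from_euler('y',q[1]); e=np.array([0,0,h])+A.apply([0,y1,L1])
    return e,w,p
E
cat > search.py <<'E'
from ik import *
rng=np.random.default_rng(0)
jar=np.array([482.3,-239.6])
def clear(q,held=False,z_ok=60):
    e,w,p=segs(q); R=fk(q,P,S)[1]
    m=1e9
    for a,b,r in ((e,w,55),(w,p-R[:,0]*48,50)):
        for t in np.linspace(0,1,12):
            c=a+(b-a)*t
            m=min(m,c[2]-r)
            for (o,ro,h) in ((jar,62,180),((676,-70),24,100),((796,-65),24,100)):
                d=np.hypot(*(c[:2]-o))-ro-r; m=min(m,max(d,c[2]-r-h))
            l=np.array([487.2,241.1]);v=c[:2]-l; bx=max(-173-v[0],v[0]-266,0);by=max(abs(v[1])-95,0)
            m=min(m,max(np.hypot(bx,by)-r,c[2]-r-214))
    return m
def mg(q): return np.min(np.minimum(q-LO,HI-q))
q0=np.array([.039,.592,-.889,1.778,.535,1.023,.615])
best=[]
for C in [(450,0),(520,0),(520,60),(600,60),(600,0),(450,-60)]:
  for th in range(0,360,30):
    for a in (20,30):
      for fl in (0,180):
        Rg=pose(th,a,fl); G=np.array([*C,45.]); pt=G-6*Rg[:,0]
        for k in range(3):
            q=rng.uniform(LO,HI) if k else q0
            q,e=step(q,pt,Rg,.01)
            if e<1: 
                # pull toward centre of ranges while holding the pose
                for _ in range(2): q,e=step(q+.3*((LO+HI)/2-q)*np.array([0,0,1,0,0,0,0]),pt,Rg,5)
                if e<3 and mg(q)>.05 and clear(q)>5: best.append((C,th,a,fl,q,mg(q),clear(q))); break
print(len(best))
out=[]
for C,th,a,fl,q,m,c in best:
    Rg=pose(th,a,fl); G=np.array([*C,45.])
    Q,e=path(q,(G-6*Rg[:,0],Rg),(np.r_[G[:2],270]-6*Rg[:,0],Rg),4)
    if e>3: continue
    ql=Q[-1]
    for sg in (1,-1):
      for dth in (-30,0,30):
        Rl=pose(th+dth,10,fl); F=np.r_[jar,270]
        Q2,e2=path(ql,(np.r_[G[:2],270]-6*Rg[:,0],Rg),(F-6*Rl[:,0],Rl),5)
        if e2>3: continue
        qq=Q2[-1];ee=0;Q3=[]
        for ph in range(15,136,15):
            R=pose(th+dth,10,fl+sg*ph); qq,er=step(qq,F-6*R[:,0],R); ee=max(ee,er);Q3.append(qq)
        if ee<3:
            al=[q]+Q+Q2+Q3; out.append((min(min(map(mg,al)),.2)+min(min(map(clear,al)),40)/200,C,th,a,fl,sg,dth,min(map(mg,al)),min(map(clear,al)),q.round(2).tolist(),Q3[-1].round(2).tolist()))
out.sort(key=lambda o:-o[0])
for o in out[:14]: print(*[x if not isinstance(x,float) else round(x,2) for x in o])
E
time timeout 500 python3 search.py
```

```text
22
0.14 (450, -60) 60 20 180 1 0 0.11 6.4 [1.43, 1.5, -0.89, 2.1, -0.38, 0.38, 0.84] [1.25, 1.0, -0.41, 1.73, -0.88, 1.37, -1.36]
0.14 (450, -60) 60 20 180 1 30 0.11 6.4 [1.43, 1.5, -0.89, 2.1, -0.38, 0.38, 0.84] [0.97, 1.11, -0.26, 1.29, -0.66, 1.85, -1.43]
0.13 (520, 0) 120 30 180 -1 -30 0.02 22.0 [0.58, 1.27, -0.48, 1.37, -0.24, 1.35, 0.9] [1.33, 1.41, -1.23, 1.27, -0.06, 1.64, 2.64]
0.13 (520, 0) 120 20 180 -1 -30 0.06 13.47 [0.58, 1.37, -0.47, 1.25, -0.3, 1.52, 0.93] [1.32, 1.39, -1.19, 1.27, -0.1, 1.64, 2.68]
0.11 (520, 0) 120 30 180 1 -30 0.0 22.0 [0.58, 1.27, -0.48, 1.37, -0.24, 1.35, 0.9] [0.82, 1.1, 0.06, 1.29, -0.81, 1.98, -1.27]
0.07 (520, 0) 120 20 0 -1 -30 0.0 13.47 [0.33, 1.33, 0.07, 1.26, -0.69, 1.69, -1.87] [1.14, 1.18, -0.63, 1.28, -0.47, 1.74, -0.07]
0.07 (520, 0) 120 20 180 1 -30 0.0 13.47 [0.58, 1.37, -0.47, 1.25, -0.3, 1.52, 0.93] [0.82, 1.1, 0.06, 1.29, -0.81, 1.98, -1.27]
0.03 (450, -60) 60 20 180 1 -30 0.0 6.4 [1.43, 1.5, -0.89, 2.1, -0.38, 0.38, 0.84] [1.78, 1.23, -1.14, 2.19, -1.1, 0.41, -1.23]
0.03 (450, -60) 60 20 180 -1 0 0.0 6.4 [1.43, 1.5, -0.89, 2.1, -0.38, 0.38, 0.84] [1.63, 1.36, -1.25, 1.72, -0.18, 1.0, 2.65]
0.03 (450, -60) 60 20 180 -1 30 0.0 6.4 [1.43, 1.5, -0.89, 2.1, -0.38, 0.38, 0.84] [1.33, 1.42, -1.25, 1.27, -0.05, 1.64, 2.63]
0.03 (450, -60) 60 20 0 -1 -30 0.0 6.4 [1.29, 1.37, -0.66, 2.1, -0.9, 0.54, -1.79] [1.82, 1.32, -1.25, 2.19, -0.86, 0.3, 0.1]
0.03 (450, -60) 60 20 0 -1 0 0.0 6.4 [1.29, 1.37, -0.66, 2.1, -0.9, 0.54, -1.79] [1.63, 1.36, -1.25, 1.72, -0.18, 1.0, -0.49]
0.03 (450, -60) 60 20 0 -1 30 0.0 6.4 [1.29, 1.37, -0.66, 2.1, -0.9, 0.54, -1.79] [1.33, 1.42, -1.25, 1.27, -0.05, 1.64, -0.51]
real	4m41.571s
user	4m38.127s
sys	0m0.304s
```

```bash
cat > fast.py <<'E'
import numpy as np
P=[357.986,559.059,382.35,346.068,-11.489,-16.143,-.319,.249,.445,3.14]
LO=np.array([-3.06,-.37,-1.25,.18,-1.1,.23,-2.94]);HI=np.array([3.06,2.12,1.32,2.47,4.24,1.98,2.94]);MID=np.array([0,.9,0,1.3,.3,1.1,0])
from ik import pose
OFF=[np.array(v) for v in ([0,0,P[0]],[P[7],P[4],P[1]],[P[8],P[5],P[2]],[0,P[6],P[3]])]
def fkj(q):
    R=np.eye(3);p=OFF[0].copy();Z=[];O=[];pts=[]
    for i in range(7):
        c,s=np.cos(q[i]),np.sin(q[i])
        if i%2==0:
            Z.append(-R[:,2]);O.append(p)
            if i==6: th=-q[i]+P[9];c,s=np.cos(th),np.sin(th);s=-s
            A=np.array([[c,s,0],[-s,c,0],[0,0,1]])
        else: Z.append(R[:,1]);O.append(p);A=np.array([[c,0,s],[0,1,0],[-s,0,c]])
        R=R@A
        if i in(1,3,5): p=p+R@OFF[(i+1)//2]; pts.append(p)
    Z=np.array(Z);J=np.vstack([np.cross(Z,p-np.array(O)).T,Z.T])
    return p,np.stack([R[:,2],R[:,0],R[:,1]],1),J,pts
def track(q,p,R,it=12,k0=.05,tol=.5):
    for _ in range(it):
        pp,RR,J,_p=fkj(q)
        E=R@RR.T; w=.5*np.array([E[2,1]-E[1,2],E[0,2]-E[2,0],E[1,0]-E[0,1]])
        c=(np.trace(E)-1)/2; n=np.linalg.norm(w)
        if c<0 and n>1e-9: w=w/n*np.arccos(max(c,-1))
        e=np.r_[p-pp,w*200]; Jw=J.copy();Jw[3:]*=200
        if np.linalg.norm(e)<tol and _>0: break
        Ji=Jw.T@np.linalg.inv(Jw@Jw.T+100*np.eye(6))
        dq=Ji@e; N=np.eye(7)-np.linalg.pinv(Jw)@Jw
        g=np.where(q<LO+.25,LO+.25-q,np.where(q>HI-.25,HI-.25-q,0))
        dq=dq+N@(g*.5*(k0>0)+k0*(MID-q)*[0,1,1,1,.3,1,0])
        dq*=min(1,.5/np.abs(dq).max()); q=np.clip(q+dq,LO,HI)
    return q,np.linalg.norm(e)
jar=np.array([482.3,-239.6])
def clear(q):
    p,R,J,(e,w,_)=fkj(q); m=1e9
    for a,b,r in ((e,w,55),(w,p-R[:,0]*48,48)):
        c=a+(b-a)*np.linspace(0,1,10)[:,None]
        m=min(m,(c[:,2]-r).min())
        for o,ro,h in ((jar,62,178),((676,-70),24,100)):
            m=min(m,np.maximum(np.hypot(*(c[:,:2]-o).T)-ro-r,c[:,2]-r-h).min())
    return m
def mg(q): return np.min(np.minimum(q-LO,HI-q))
E
cat > s2.py <<'E'
from fast import *
from multiprocessing import Pool
def job(a_):
    az,r,rel,a,fl=a_; rng=np.random.default_rng(1)
    C=r*np.array([np.cos(np.radians(az)),np.sin(np.radians(az))]); th=az+rel
    G=np.r_[C,45.];R=pose(th,a,fl);best=None
    for k in range(6):
        q=rng.uniform(LO,HI); q[0]=-np.radians(az)+rng.normal()*.3; q,e=track(q,G-6*R[:,0],R,80)
        if e<1:
            q,e=track(q,G-6*R[:,0],R,25,tol=0);m=min(mg(q),.25)+min(clear(q),30)/100
            if e<2 and mg(q)>.05 and clear(q)>5 and(best is None or m>best[0]): best=(m,q)
    if best is None: return []
    q0=best[1];out=[]
    for sg in(1,-1):
      for dth in range(-90,91,30):
       for ap in (0,15):
        al=[q0];q=q0;bad=0;F=np.r_[jar,260.]
        for k in range(1,5):
            q,e=track(q,G+[0,0,k*55]-6*R[:,0],R);al.append(q);bad=max(bad,e)
        G1=G+[0,0,220]
        for k in range(1,13):
            t=k/12;RR=pose(th+dth*t,a+(ap-a)*t,fl);q,e=track(q,G1+(F-G1)*t-6*RR[:,0],RR);al.append(q);bad=max(bad,e)
            if bad>3:break
        if bad>3: continue
        for ph in range(10,141,10):
            RR=pose(th+dth,ap,fl+sg*ph);q,e=track(q,F-6*RR[:,0],RR);al.append(q);bad=max(bad,e)
            if bad>3:break
        if bad>3: continue
        M=min(map(mg,al));K=min(map(clear,al))
        out.append((min(M,.25)+min(K,30)/100,az,r,rel,a,fl,sg,dth,ap,M,K,q0.round(2).tolist(),al[-1].round(2).tolist()))
    return out
if __name__=='__main__':
    jobs=[(az,r,rel,a,fl) for az in(-50,-75,0) for r in(420,480,540,600) for rel in range(-150,181,30) for a in(20,30) for fl in(0,180)]
    with Pool() as p: o=sum(p.imap_unordered(job,jobs,4),[])
    o.sort(key=lambda x:-x[0]);print(len(o))
    import pickle;pickle.dump(o,open('s2.pkl','wb'))
    for x in o[:16]: print(*[v if not isinstance(v,float) else round(v,2) for v in x])
E
nproc
python3 - <<'E'
from fast import *
from kin import D
for q,p,a in D[:3]: print(fkj(np.array(q))[0].round(1),p)
q=np.array(D[3][0]);J=fkj(q)[2]
for i in range(7):
    d=q.copy();d[i]+=1e-4;print((((fkj(d)[0]-fkj(q)[0])/1e-4)-J[:3,i]).round(1))
E
export OMP_NUM_THREADS=1; time timeout 240 python3 s2.py
```

```text
4
[ 212.3 -613.9  255.4] [212.2, -613.9, 255.5]
[426.3 229.2 274.5] [426.2, 229.3, 274.5]
[574.6 241.  272.3] [574.7, 241.1, 272.3]
[-0. -0.  0.]
[-0.  0.  0.]
[-0. -0.  0.]
[-0. -0.  0.]
[0. 0. 0.]
[-0. -0.  0.]
[0. 0. 0.]
1854
0.49 -75 600 -60 30 0 -1 30 0 0.26 24.04 [0.34, 1.24, 0.59, 1.99, 1.21, 0.51, -1.39] [-0.19, 1.06, -0.05, 1.83, 1.11, 1.72, 1.07]
0.49 -75 600 -60 30 0 -1 30 15 0.28 24.04 [0.34, 1.24, 0.59, 1.99, 1.21, 0.51, -1.39] [-0.12, 0.9, -0.13, 1.87, 1.09, 1.58, 1.16]
0.49 0 600 -60 30 0 -1 -60 15 0.28 24.04 [-0.97, 1.24, 0.59, 1.99, 1.21, 0.51, -1.39] [-0.08, 0.96, -0.08, 1.64, 0.91, 1.69, 1.26]
0.49 0 600 -60 30 0 -1 -30 0 0.28 24.04 [-0.97, 1.24, 0.59, 1.99, 1.21, 0.51, -1.39] [-0.39, 1.05, 0.16, 2.07, 1.25, 1.45, 0.93]
0.49 0 600 -60 30 0 -1 -30 15 0.28 24.04 [-0.97, 1.24, 0.59, 1.99, 1.21, 0.51, -1.39] [-0.35, 0.86, 0.13, 2.11, 1.24, 1.27, 1.08]
0.49 -75 540 -60 30 0 -1 30 15 0.3 24.03 [0.43, 1.16, 0.33, 2.12, 1.42, 0.73, -1.65] [-0.09, 0.9, -0.18, 1.87, 1.1, 1.6, 1.15]
0.49 0 540 -60 30 0 -1 -60 15 0.27 24.03 [-0.88, 1.16, 0.33, 2.12, 1.42, 0.73, -1.65] [-0.06, 
[... 544 characters left out ...]
1.05]
0.49 -75 600 -90 30 0 -1 60 15 0.33 24.02 [0.89, 1.19, -0.17, 1.54, 1.02, 1.39, -1.26] [-0.05, 0.91, -0.25, 1.87, 1.12, 1.65, 1.13]
0.49 0 600 -60 30 180 1 -60 0 0.31 24.02 [-0.44, 1.12, -0.21, 1.98, 1.54, 1.24, 1.62] [-0.56, 1.3, 0.8, 1.61, 0.53, 1.37, -0.07]
0.49 0 600 -60 30 180 1 -60 15 0.44 24.02 [-0.44, 1.12, -0.21, 1.98, 1.54, 1.24, 1.62] [-0.53, 1.11, 0.74, 1.66, 0.49, 1.27, -0.04]
0.49 0 600 -60 30 180 1 -30 0 0.38 24.02 [-0.44, 1.12, -0.21, 1.98, 1.54, 1.24, 1.62] [-0.59, 1.12, 0.46, 2.08, 1.17, 1.19, -0.72]
0.49 0 600 -60 30 180 1 -30 15 0.36 24.02 [-0.44, 1.12, -0.21, 1.98, 1.54, 1.24, 1.62] [-0.5, 0.89, 0.37, 2.11, 1.18, 1.09, -0.6]
real	2m7.243s
user	7m8.215s
sys	0m0.289s
```

Run:
```python
from h import *
from cell import *
from fast import *
s=read_state();R=Rt(s);p=s['eef_pos']
p,R=plan(p,R,[470,-150,300],down(45),9,1)
p,R=plan(p,R,[160,-550,290],down(-5),12,1)
```

```text
[[[5.6,0,-0],[-3.4,-44.2,-6.2],1],[[5.6,0,-0],[-3.4,-44.6,-1.8],1],[[5.6,0,-0.1],[-3.4,-44.5,2.5],1],[[5.6,0,-0.1],[-3.3,-44.1,6.8],1],[[5.6,0.1,-0],[-3.2,-43.2,11.1],1],[[5.6,0,-0.1],[-3.2,-41.9,15.3],1],[[5.7,0.1,-0],[-3.2,-40.2,19.3],1],[[5.6,0,-0.1],[-3.2,-38.1,23.2],1]]
[[[5.7,0.1,-0],[-3.1,-35.7,26.8],1]]
[[[4.2,0,-0],[0.8,-41.8,5.3],1],[[4.2,0,-0],[0.8,-41.3,8.4],1],[[4.2,0,-0],[0.8,-40.6,11.4],1],[[4.2,0,-0],[0.8,-39.7,14.3],1],[[4.1,0,-0],[0.8,-38.5,17.2],1],[[4.2,0,-0],[0.8,-37.2,19.9],1],[[4.1,0,-0],[0.8,-35.6,22.6],1],[[4.2,0,-0],[0.8,-33.9,25.0],1]]
[[[4.1,0,-0],[0.8,-32.0,27.5],1],[[4.2,0,-0],[0.8,-30,29.7],1],[[4.1,0,-0],[0.8,-27.7,31.8],1],[[4.2,0,-0],[0.9,-25.4,33.7],1]]
```

Emit:
jog_arm(
  series=[
    [[5.6, 0, 0], [-3.4, -44, -6], 1],
    [[5.6, 0, 0], [-3.4, -44.5, -2], 1],
    [[5.6, 0, 0], [-3.4, -44.5, 2.5], 1],
    [[5.6, 0, 0], [-3.3, -44, 7], 1],
    [[5.6, 0, 0], [-3.2, -43, 11], 1],
    [[5.6, 0, 0], [-3.2, -42, 15], 1],
    [[5.7, 0, 0], [-3.2, -40, 19], 1],
    [[5.6, 0, 0], [-3.2, -38, 23], 1],
  ],
)

```text
clock: 9.7
eef_pos: [469.8, -107.7, 291.9]
tool_rot: [0.378, 1.57, -0.311]
force: [0.8, 0.5, -1.0]
width: 61.8
```

Emit:
jog_arm(
  series=[
    [[5.7, 0, 0], [-3, -36, 27], 1],
    [[4.2, 0, 0], [1, -42, 5], 1],
    [[4.2, 0, 0], [1, -41, 8.5], 1],
    [[4.2, 0, 0], [1, -40.5, 11.5], 1],
    [[4.2, 0, 0], [1, -39.5, 14], 1],
    [[4.1, 0, 0], [1, -38.5, 17], 1],
    [[4.2, 0, 0], [1, -37, 20], 1],
    [[4.1, 0, 0], [1, -35.5, 22.5], 1],
  ],
)

```text
clock: 10.7
eef_pos: [286.7, -384.6, 287.7]
tool_rot: [0.512, 1.57, -0.785]
force: [0.5, 0.5, -1.7]
width: 61.9
```

Emit:
jog_arm(
  series=[
    [[4.2, 0, 0], [1, -34, 25], 1],
    [[4.1, 0, 0], [1, -32, 27.5], 1],
    [[4.2, 0, 0], [1, -30, 30], 1],
    [[4.1, 0, 0], [1, -28, 32], 1],
    [[4.2, 0, 0], [1, -25, 34], 1],
    [[0, 0, 0], [0, 0, 0], 1],
  ],
)

```text
clock: 11.45
eef_pos: [154.9, -553.7, 282.0]
tool_rot: [-0.558, 1.569, -2.223]
force: [-0.0, -0.3, -1.4]
width: 61.5
```

Run:
```python
from h import *
from cell import *
s=read_state();R=Rt(s);p=s['eef_pos'];print(s['clock'],p.round(1),s['width'],s['force'].round(1),s['qpos'].round(3),np.degrees(np.arctan2(R[1,1],R[0,1])));print(R.round(3))
```

```text
11.45 [ 154.9 -553.7  282. ] 61.526392251330954 [-0.  -0.3 -1.4] [ 1.495  0.512 -0.378  1.695  0.222  0.976  0.942] -5.396923095679997
[[-0.001  0.996 -0.094]
 [-0.002 -0.094 -0.996]
 [-1.    -0.001  0.002]]
```

Emit:
jog_arm(
  series=[
    [[0, 0, 0], [45, 0, 0], 1],
    [[0, 0, 0], [55, 0, 0], 1],
    [[0, 0, 0], [50, 0, 0], 1],
    [[0, 0, 0], [30, 0, 0], 1],
    [[0, 0, 0], [18, 0, 0], 1],
    [[0, 0, 0], [8, 0, 0], 1],
    [[0, 0, 0], [2, 0, 0], 1],
    [[0, 0, 0], [0, 0, 0], 1],
  ],
)

```text
clock: 12.45
eef_pos: [158.6, -551.9, 75.0]
tool_rot: [0.451, 1.569, -1.207]
force: [0.3, 0.2, -1.1]
width: 61.4
```

Emit:
jog_arm(
  series=[
    [[0, 0, 0], [3, 0, 0], 1],
    [[0, 0, 0], [1.5, 0, 0], 1],
    [[0, 0, 0], [1, 0, 0], 1],
  ],
)

```text
clock: 12.82
eef_pos: [158.6, -552.1, 71.3]
tool_rot: [0.072, 1.568, -1.587]
force: [-1.0, 5.8, 25.0]
width: 61.5
```

Emit:
jog_arm(
  series=[
    [[0, 0, 0], [-1.5, 0, 0], 1],
    [[0, 0, 0], [0, 0, 0], -0.2],
    [[0, 0, 0], [0, 0, 0], -1],
    [[0, 0, 0], [0, 0, 0], -1],
    [[0, 0, 0], [-10, 0, 0], -1],
    [[0, 0, 0], [-45, 0, 0], -1],
    [[0, 0, 0], [-60, 0, 0], -1],
    [[0, 0, 0], [-60, 0, 0], -1],
  ],
)

```text
clock: 13.82
eef_pos: [158.2, -550.9, 247.2]
tool_rot: [2.301, 1.571, 0.643]
force: [0.2, -0.9, 0.2]
width: 85.4
```

Run:
```python
from h import *
from cell import *
import pickle
w=get_image('wrist');t=get_image('top');pickle.dump((w,t),open('d4.pkl','wb'))
cv2.imwrite('pics/w6.png',w['img'][...,::-1]);cv2.imwrite('pics/t6.png',t['img'][...,::-1])
s=read_state();R=Rt(s);p=s['eef_pos'];print(s['clock'],p.round(1),s['width'],s['force'].round(1),s['qpos'].round(3),s['qd'].round(2))
# door_pull in the top view: dark blob near its open place
g=pick=B+84*ex
u,v=w2pix(t,[*(B+84*ex)[:2],212]);print('expected pull px',u,v)
g=(t['img'][int(v)-15:int(v)+15,int(u)-25:int(u)+25].max(2)<45).astype(np.uint8);n,l,st,c=cv2.connectedComponentsWithStats(g)
for i in range(1,n):
    if st[i,4]>60: print(st[i],pix2w(t,int(u)-25+c[i][0],int(v)-15+c[i][1],212))
p,R=plan(p,R,[430,-150,285],down(-40),11,-1)
p,R=plan(p,R,[540,150,275],down(0),6,-1)
p,R=plan(p,R,[573,245,262],down(5.4),3,0)
```

```text
13.925 [ 160.2 -554.8  252.3] 85.32597607883773 [ 0.8 -0.3  0.3] [ 1.489  0.544 -0.38   1.735  0.249  0.897  0.917] [-0.01  0.07  0.03  0.09  0.02 -0.07 -0.02]
expected pull px 198.23578532850013 257.22462404482326
[ 11  11  30   9 177] [571.51564523 248.65854912 212.        ]
[ 0 22 50  7 88] [551.05216265 248.36621733 212.        ]
[[[3.2,0.1,-0],[-3.3,21.2,-38.8],-1],[[3.2,0,-0.1],[-3.3,19.0,-39.9],-1],[[3.2,0.1,-0],[-3.3,16.8,-40.9],-1],[[3.2,0,-0.1],[-3.2,14.4,-41.8],-1],[[3.2,0.1,-0],[-3.2,12.1,-42.5],-1],[[3.2,0,-0.1],[-3.2,9.7,-43.1],-1],[[3.2,0.1,-0],[-3.2,7.3,-43.6],-1],[[3.1,0,-0.1],[-3.1,4.8,-44.0],-1]]
[[[3.2,0.1,-0],[-3.1,2.4,-44.2],-1],[[3.1,0,-0.1],[-3.1,0,-44.2],-1],[[3.2,0.1,-0],[-3.0,-2.4,-44.1],-1]]
[[[-6.7,0,-0],[1.7,-18.1,-50.1],-1],[[-6.7,0,-0],[1.7,-12.2,-51.9],-1],[[-6.7,0,-0],[1.7,-6.0,-52.9],-1],[[-6.6,0,-0],[1.7,0.2,-53.2],-1],[[-6.7,0,-0],[1.6,6.3,-52.9],-1],[[-6.6,0,-0],[1.7,12.4,-51.8],-1]]
[[[-1.8,0,-0],[4.3,11.0,-31.7],0],[[-1.8,0,-0],[4.3,11.9,-31.3],0],[[-1.8,0,-0],[4.4,12.9,-30.9],0]]
```

View pics/w6.png

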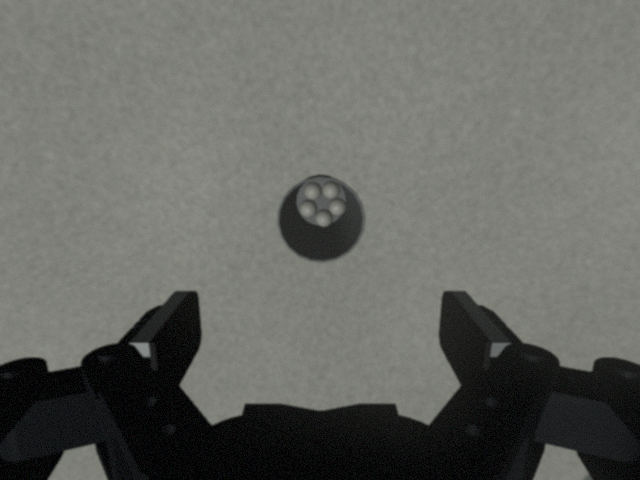

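The cup stands upright at (321,218) with all five balls in it. Next I'll close the door.

Run:
```python
from h import *
from cell import *
import pickle
w,t=pickle.load(open('d4.pkl','rb'));print(pix2w(w,321.5,218.5,80),pix2w(w,322,202,8))
s=read_state();R=Rt(s);p=s['eef_pos']
p,R=plan(p,R,[430,-150,285],down(0),9,-1)
p,R=plan(p,R,[572.5,247,265],down(5.4),8,0)
```

```text
[ 159.5235671  -551.73185237   80.        ] [ 160.17305948 -553.09381937    8.        ]
[[[-0.6,0.1,-0],[-4.1,25.9,-47.4],-1],[[-0.6,0.1,-0],[-4.0,26.4,-47.1],-1],[[-0.5,0.1,-0],[-3.9,26.9,-46.9],-1],[[-0.6,0.1,-0],[-3.8,27.3,-46.6],-1],[[-0.5,0.1,-0.1],[-3.7,27.8,-46.3],-1],[[-0.6,0.1,-0],[-3.7,28.2,-46.1],-1],[[-0.5,0,-0.1],[-3.7,28.7,-45.8],-1],[[-0.6,0.1,-0],[-3.7,29.2,-45.6],-1]]
[[[-0.5,0,-0.1],[-3.6,29.6,-45.3],-1]]
[[[-0.7,0,0],[2.5,17.8,-49.6],0],[[-0.7,0,0],[2.5,18.4,-49.4],0],[[-0.7,0,0],[2.5,19.0,-49.2],0],[[-0.7,0,0],[2.5,19.6,-49.0],0],[[-0.7,0,0],[2.5,20.2,-48.7],0],[[-0.6,0,0],[2.4,20.7,-48.5],0],[[-0.7,0,0],[2.5,21.3,-48.2],0],[[-0.6,0,0],[2.4,21.8,-48.0],0]]
```

Emit:
jog_arm(
  series=[
    [[-0.6, 0, 0], [-4, 26, -47.5], -1],
    [[-0.6, 0, 0], [-4, 26.5, -47], -1],
    [[-0.5, 0, 0], [-4, 27, -47], -1],
    [[-0.6, 0, 0], [-4, 27.5, -46.5], -1],
    [[-0.5, 0, 0], [-4, 28, -46.5], -1],
    [[-0.6, 0, 0], [-4, 28, -46], -1],
    [[-0.5, 0, 0], [-4, 28.5, -46], -1],
    [[-0.6, 0, 0], [-3, 29, -45.5], -1],
  ],
)

```text
clock: 14.92
eef_pos: [399.0, -189.9, 276.4]
tool_rot: [0.787, 1.57, -0.793]
force: [-0.1, -0.6, -0.3]
width: 85.2
```

Emit:
jog_arm(
  series=[
    [[-0.5, 0, 0], [-3, 29.5, -45.5], 0],
    [[-0.7, 0, 0], [2, 18, -49.5], 0],
    [[-0.7, 0, 0], [2, 18.5, -49.5], 0],
    [[-0.7, 0, 0], [2.5, 19, -49], 0],
    [[-0.7, 0, 0], [2.5, 19.5, -49], 0],
    [[-0.7, 0, 0], [2.5, 20, -48.5], 0],
    [[-0.6, 0, 0], [2.5, 20.5, -48.5], 0],
    [[-0.7, 0, 0], [2.5, 21, -48], 0],
  ],
)

```text
clock: 15.92
eef_pos: [552.8, 202.0, 262.4]
tool_rot: [0.165, 1.57, -1.322]
force: [1.0, 0.6, 0.4]
width: 42.7
```

Emit:
jog_arm(
  series=[
    [[-0.6, 0, 0], [2.5, 22, -48], 0],
    [[0, 0, 0], [0, 0, 0], 0],
    [[0, 0, 0], [0, 0, 0], 0],
  ],
)

```text
clock: 16.3
eef_pos: [569.9, 249.4, 259.6]
tool_rot: [-0.662, 1.569, -2.139]
force: [-0.2, -1.0, 0.1]
width: 42.6
```

Run:
```python
from h import *
from cell import *
s=read_state();R=Rt(s);p=s['eef_pos'];print(s['clock'],p.round(1),s['width'],s['force'].round(1),s['qpos'].round(3),np.degrees(np.arctan2(R[1,1],R[0,1])))
p,R=plan(p,R,[572.5,246,219],down(5.4),3,0)
```

```text
16.3 [569.9 249.4 259.6] 42.56997474122807 [-0.2 -1.   0.1] [-0.147  0.628 -0.519  1.585  0.349  1.024 -0.674] 5.372458084499201
[[[0,0,0],[13.5,0.8,1.2],0],[[0,0,0],[13.5,0.7,1.2],0],[[0,0.1,0.1],[13.6,0.8,1.2],0]]
```

Emit:
jog_arm(
  series=[
    [[0, 0, 0], [13.5, 0.8, 1], 0],
    [[0, 0, 0], [13.5, 0.8, 1], 0],
    [[0, 0, 0], [13.5, 0.8, 1], 0],
    [[0, 0, 0], [0, 0, 0], 1],
    [[0, 0, 0], [0, 0, 0], 1],
    [[0, 0, 0], [0, 0, 0], 1],
    [[0, 0, 0], [0, -5, 0], 1],
  ],
)

```text
clock: 17.18
eef_pos: [568.4, 246.9, 219.4]
tool_rot: [1.643, 1.57, 0.165]
force: [1.0, -0.5, -4.7]
width: 12.7
```

Emit:
jog_arm(
  series=[
    [[0, 0, 0], [0, -18, 0], 1],
    [[0, 0, 0], [0, -28, 0], 1],
    [[0, 0, 0], [0, -30, 0], 1],
    [[0, 0, 0], [0, -28, 0], 1],
    [[0, 0, 0], [0, -20, 0], 1],
    [[0, 0, 0], [0, -10, 0], 1],
    [[0, 0, 0], [0, -5, 0], 1],
    [[0, 0, 0], [0, -2, 0], 1],
  ],
)

```text
clock: 18.18
eef_pos: [427.9, 233.7, 219.4]
tool_rot: [0.699, 1.571, -0.778]
force: [1.5, -0.3, -10.5]
width: 12.4
```

Run:
```python
from h import *
from cell import *
s=read_state();R=Rt(s);p=s['eef_pos'];print(s['clock'],p.round(1),s['width'],s['force'].round(1),s['qd'].round(2),(p-B)@ex,np.degrees(np.arctan2(R[1,1],R[0,1])))
```

```text
18.175 [427.9 233.7 219.4] 12.438156291609012 [  1.5  -0.3 -10.5] [-0.01 -0.02 -0.    0.03 -0.   -0.02 -0.01] -59.758045199049036 5.3554948725591975
```

Emit:
jog_arm(
  series=[
    [[0, 0, 0], [0, -2.5, 0], 1],
    [[0, 0, 0], [0, -2, 0], 1],
    [[0, 0, 0], [0, 0, 0], 1],
  ],
)

```text
clock: 18.55
eef_pos: [424.0, 233.4, 219.4]
tool_rot: [1.891, 1.57, 0.414]
force: [3.7, 0.7, -14.1]
width: 12.7
```

Emit:
jog_arm(
  series=[
    [[0, 0, 0], [0, -1.5, 0], 1],
    [[0, 0, 0], [0, -1.5, 0], 1],
    [[0, 0, 0], [0, 0, 0], 1],
  ],
)

```text
clock: 18.92
eef_pos: [423.8, 233.4, 219.4]
tool_rot: [1.899, 1.565, 0.42]
force: [12.1, 1.5, -21.1]
width: 12.6
```

Emit:
jog_arm(
  series=[
    [[0, 0, 0], [0, 2.7, 0], 1],
    [[0, 0, 0], [0, 0, 0], 0.2],
    [[0, 0, 0], [0, 0, 0], 0.2],
    [[0, 0, 0], [-20, 0, 0], 0.2],
    [[0, 0, 0], [-45, 0, 0], -1],
  ],
)

```text
clock: 19.55
eef_pos: [421.6, 233.0, 284.7]
tool_rot: [-1.226, 1.567, -2.702]
force: [1.0, -0.0, -0.5]
width: 50.8
```

```bash
cat > sim.py <<'E'
from h import *
from fast import *
from scipy.spatial.transform import Slerp
def sim(q,p,R,p1,R1,n=12,k0=0.0):
    sl=Slerp([0,1],Ro.from_matrix([R,R1])); m=[];bad=0
    for k in range(1,n+1):
        q,e=track(q,np.array(p)+(np.array(p1)-p)*k/n,sl(k/n).as_matrix(),k0=k0);m.append((mg(q),clear(q)));bad=max(bad,e)
    print('end q',q.round(2),'err',round(bad,1),'margin',min(a for a,b in m).round(2),'clear',round(min(b for a,b in m)))
    return q
E
python3 - <<'E'
from sim import *
from cell import *
import pickle
t=get_image('top');pickle.dump(t,open('d5.pkl','wb'))
s=read_state();R=Rt(s);p=s['eef_pos'];q=s['qpos'];print(s['clock'],p.round(1),s['width'],q.round(2))
G=np.array([159,-552,46.]);Rg=pose(-150,30,0)
W=[([425,-150,290],down(-28),9),([310,-430,260],down(-60),7),((G-140*Rg[:,0]+[0,0,60]),Rg,8),(G-136*Rg[:,0],Rg,2),(G-6*Rg[:,0],Rg,5)]
for k0 in (0,.05):
    qq=q;a,b=p,R
    for x,y,n in W: qq=sim(qq,a,b,x,y,10,k0);a,b=np.array(x),y
a,b=p,R
for x,y,n in W[:3]: a,b=plan(a,b,x,y,n,-1)
E
```

```text
19.6 [424.3 235.8 290.9] 58.357727337968676 [-0.14  0.39 -0.58  1.91  0.27  0.91 -0.76]
end q [ 0.54  0.32 -0.34  2.    0.14  0.85 -0.37] err 0.0 margin 0.42 clear 112
end q [ 0.98  0.45 -0.12  1.84  0.07  0.85 -0.23] err 0.0 margin 0.47 clear 91
end q [ 0.33  0.97  0.34  1.74  0.71  1.13 -0.98] err 0.0 margin 0.63 clear 59
end q [ 0.34  1.07  0.33  1.73  0.71  1.06 -1.04] err 0.0 margin 0.73 clear 28
end q [ 0.46  1.19  0.41  1.82  0.85  0.82 -1.15] err 0.2 margin 0.59 clear 21
end q [ 0.43  0.31 -0.19  2.    0.08  0.84 -0.3 ] err 0.0 margin 0.41 clear 112
end q [ 0.88  0.45  0.03  1.85 -0.02  0.84 -0.14] err 0.0 margin 0.46 clear 91
end q [ 0.31  0.98  0.38  1.74  0.68  1.11 -0.95] err 0.0 margin 0.62 clear 59
end q [ 0.35  1.07  0.31  1.73  0.72  1.07 -1.06] err 0.0 margin 0.73 clear 28
end q [ 0.5   1.17  0.33  1.82  0.91  0.87 -1.2 ] err 0.3 margin 0.64 clear 21
[[[3.7,0,-0],[-0.1,-4.0,42.7],-1],[[3.7,0,-0],[-0.1,-1.2,42.8],-1],[[3.7,0,-0],[-0.1,1.5,42.8],-1],[[3.7,-0.1,-0.1],[-0.1,4.3,42.7],-1],[[3.7,0,-0],[0,7.1,42.3],-1],[[3.7,-0.1,-0.1],[0,9.8,41.7],-1],[[3.7,0,-0],[0.1,12.4,41.0],-1],[[3.8,-0.1,-0.1],[0,15.0,40.1],-1]]
[[[3.7,0,-0],[0.1,17.7,39.1],-1]]
[[[4.6,0,-0],[4.3,4.2,43.0],-1],[[4.6,0,-0],[4.2,7.7,42.6],-1],[[4.6,0,-0],[4.3,11.1,41.8],-1],[[4.6,0,-0],[4.2,14.4,40.8],-1],[[4.5,0,-0],[4.3,17.6,39.5],-1],[[4.6,0,0],[4.2,20.7,38.0],-1],[[4.5,0,0],[4.3,23.6,36.2],-1]]
[[[0,-7.5,-0],[10.5,3.8,8.8],-1],[[0,-7.5,-0],[11.6,3.8,7.4],-1],[[0,-7.5,-0],[12.4,3.7,5.8],-1],[[0,-7.5,-0],[13.1,3.8,4.1],-1],[[0,-7.5,-0],[13.5,3.7,2.4],-1],[[0,-7.5,-0],[13.7,3.8,0.6],-1],[[0,-7.5,-0],[13.6,3.7,-1.1],-1],[[0,-7.5,-0],[13.4,3.8,-2.9],-1]]
```

Emit:
jog_arm(
  series=[
    [[3.7, 0, 0], [0, -4, 42.5], -1],
    [[3.7, 0, 0], [0, -1, 43], -1],
    [[3.7, 0, 0], [0, 1.5, 43], -1],
    [[3.7, 0, 0], [0, 4.5, 42.5], -1],
    [[3.7, 0, 0], [0, 7, 42.5], -1],
    [[3.7, 0, 0], [0, 10, 41.5], -1],
    [[3.7, 0, 0], [0, 12.5, 41], -1],
    [[3.7, 0, 0], [0, 15, 40], -1],
  ],
)

```text
clock: 20.6
eef_pos: [423.8, -110.3, 285.4]
tool_rot: [1.811, 1.569, -0.184]
force: [0.4, 1.4, -0.2]
width: 85.1
```

Emit:
jog_arm(
  series=[
    [[3.7, 0, 0], [0, 17.5, 39], -1],
    [[4.6, 0, 0], [4, 4, 43], -1],
    [[4.6, 0, 0], [4, 7.5, 42.5], -1],
    [[4.6, 0, 0], [4, 11, 42], -1],
    [[4.6, 0, 0], [4, 14.5, 41], -1],
    [[4.5, 0, 0], [4.5, 17.5, 39.5], -1],
    [[4.6, 0, 0], [4.5, 20.5, 38], -1],
    [[4.5, 0, 0], [4.5, 23.5, 36], -1],
  ],
)

```text
clock: 21.6
eef_pos: [308.2, -432.8, 255.7]
tool_rot: [2.112, 1.569, -0.506]
force: [0.9, 0.4, 0.3]
width: 85.4
```

Emit:
jog_arm(
  series=[
    [[0, -7.5, 0], [10.5, 3.8, 9], -1],
    [[0, -7.5, 0], [11.5, 3.8, 7.5], -1],
    [[0, -7.5, 0], [12.5, 3.8, 6], -1],
    [[0, -7.5, 0], [13, 3.8, 4], -1],
    [[0, -7.5, 0], [13.5, 3.8, 2.5], -1],
    [[0, -7.5, 0], [13.5, 3.8, 0.5], -1],
    [[0, -7.5, 0], [13.5, 3.8, -1], -1],
    [[0, -7.5, 0], [13.5, 3.8, -3], -1],
  ],
)

```text
clock: 22.6
eef_pos: [263.6, -493.5, 171.3]
tool_rot: [0.002, 0.522, -2.614]
force: [-0.1, -0.2, -0.2]
width: 85.4
```

Run:
```python
from sim import *
from cell import *
import pickle
t=pickle.load(open('d5.pkl','rb'))
def blob(x):
    u,v=w2pix(t,[*(B+x*ex)[:2],212]);u,v=int(u),int(v)
    g=(t['img'][v-15:v+12,u-25:u+25].max(2)<45).astype(np.uint8);n,l,st,c=cv2.connectedComponentsWithStats(g)
    for i in range(1,n):
        if st[i,4]>60: print(st[i],pix2w(t,u-25+c[i][0],v-15+c[i][1],212).round(1))
blob(-66)
w=get_image('wrist');t2=get_image('top');pickle.dump((w,t2),open('d6.pkl','wb'));t=t2;print('now');blob(-66)
cv2.imwrite('pics/w7.png',w['img'][...,::-1])
s=read_state();R=Rt(s);p=s['eef_pos'];q=s['qpos'];print(s['clock'],p.round(1),s['width'],q.round(2))
G=np.array([159,-552,46.]);Rg=pose(-150,30,0);print(R.round(3));print(Rg.round(3))
print('G in tool',R.T@(G-p))
a,b=plan(p,R,G-136*Rg[:,0],Rg,2,-1);a,b=plan(a,b,G-6*Rg[:,0],Rg,5,-1)
```

```text
[  1   0  49  27 461] [426.6 237.8 212. ]
[  0   9  18  18 235] [415.7 274.3 212. ]
now
[ 11  10  30   9 181] [423.5 234.8 212. ]
[  0  20  50   7 147] [404.2 232.9 212. ]
22.7 [ 263.8 -491.5  167.2] 85.27826640008614 [ 0.35  0.96  0.35  1.77  0.73  1.1  -0.97]
[[-0.75   0.505 -0.428]
 [-0.435 -0.863 -0.257]
 [-0.499 -0.006  0.867]]
[[-0.75   0.5   -0.433]
 [-0.433 -0.866 -0.25 ]
 [-0.5    0.     0.866]]
G in tool [ 1.65348228e+02  4.95993394e-02 -4.46580704e+01]
[[[0.2,0,-0],[14.7,0.1,-22.3],-1],[[0.3,0.1,-0.1],[14.6,0.1,-22.2],-1]]
[[[0,0,0],[26.0,0,0],-1],[[0,0,0],[26.0,0,0],-1],[[0,0,0],[26.0,0,0],-1],[[0,0,0],[26.0,0,0],-1],[[0,0,0],[26.0,0,0.1],-1]]
```

View pics/w7.png

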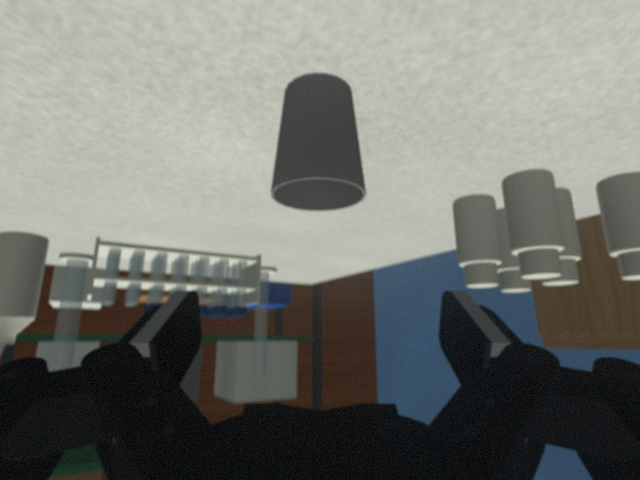

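The cup is centred between the pads, at column 319. The pull in the top image is back at (423.5,234.8), about 150 mm from its open position, so the door is shut. Moving in.

Emit:
jog_arm(
  series=[
    [[0.2, 0, 0], [15, 0, -22], -1],
    [[0.3, 0, 0], [14.5, 0, -22.3], -1],
    [[0, 0, 0], [26, 0, 0], -1],
    [[0, 0, 0], [30, 0, 0], -1],
    [[0, 0, 0], [30, 0, 0], -1],
    [[0, 0, 0], [26, 0, 0], -1],
    [[0, 0, 0], [17, 0, 0], -1],
    [[0, 0, 0], [0, 0, 0], -1],
  ],
)

```text
clock: 23.7
eef_pos: [161.6, -551.7, 54.4]
tool_rot: [0.01, 0.524, -2.618]
force: [-0.5, 0.9, 0.5]
width: 85.5
```

Run:
```python
from sim import *
from cell import *
s=read_state();R=Rt(s);p=s['eef_pos'];q=s['qpos'];print(s['clock'],p.round(1),s['width'],s['force'].round(1),q.round(2))
print('G err in tool',R.T@(np.array([159,-552,46.])-p)-[6,0,0], (p+6*R[:,0]).round(1))
```

```text
23.7 [ 161.6 -551.7   54.4] 85.4955236855049 [-0.5  0.9  0.5] [ 0.48  1.16  0.43  1.84  0.88  0.79 -1.14]
G err in tool [ 0.28405253 -1.15147181 -6.05589855] [ 157.1 -554.3   51.4]
```

Emit:
jog_arm(
  series=[
    [[0, 0, 0], [0, -1, -4], -1],
    [[0, 0, 0], [0, 0, 0], 0],
    [[0, 0, 0], [0, 0, 0], 1],
    [[0, 0, 0], [0, 0, 0], 1],
    [[0, 0, 0], [0, 0, 0], 1],
    [[0, 0, 0], [0, 0, 0], 1],
  ],
)

```text
clock: 24.45
eef_pos: [164.0, -549.9, 50.8]
tool_rot: [0.01, 0.523, -2.616]
force: [3.2, 0.6, 5.6]
width: 58.4
```

Run:
```python
from sim import *
from cell import *
s=read_state();R=Rt(s);p=s['eef_pos'];q=s['qpos'];print(s['clock'],p.round(1),s['width'],s['force'].round(1),q.round(2),(p+6*R[:,0]).round(1))
np.save('grasp.npy',np.c_[R,p])
F=np.array([474.,-240,250])
for hp in (-105,-120,-135,-150):
  print('heading',hp)
  for sg in(-1,1):
    qq=q;Rg=R;a=p
    up=p+[0,0,200];qq=sim(qq,p,R,up,R,6)
    R1=pose(hp,15,0); mid=np.array([330,-400,255.])
    Rm=Slerp([0,1],Ro.from_matrix([R,R1]))(.5).as_matrix()
    qq=sim(qq,up,R,mid,Rm,6);qq=sim(qq,mid,Rm,F-6*R1[:,0],R1,8)
    R2=pose(hp,0,0);qq=sim(qq,F-6*R1[:,0],R1,F-6*R2[:,0],R2,3)
    R3=pose(hp,0,70*sg);qq=sim(qq,F-6*R2[:,0],R2,F-6*R2[:,0],R3,6)
    R4=pose(hp,0,145*sg);qq=sim(qq,F-6*R2[:,0],R3,F-6*R2[:,0],R4,6)
```

```text
24.45 [ 164.  -549.9   50.8] 58.36834492851745 [3.2 0.6 5.6] [ 0.47  1.17  0.43  1.84  0.88  0.79 -1.15] [ 159.6 -552.6   47.8]
heading -105
end q [ 0.44  0.83  0.44  1.85  0.83  1.03 -0.89] err 0.0 margin 0.6 clear 53
end q [-0.02  0.85  0.37  1.98  0.91  1.12 -1.12] err 0.0 margin 0.49 clear 60
end q [-0.38  0.93  0.28  1.9   0.95  1.29 -1.16] err 0.0 margin 0.49 clear 38
end q [-0.44  1.12  0.34  1.86  0.97  1.42 -1.25] err 0.0 margin 0.56 clear 24
end q [-0.3   1.08  0.12  1.85  1.06  1.58 -0.12] err 0.0 margin 0.4 clear 24
end q [-0.16  1.08 -0.09  1.85  1.12  1.74  1.12] err 0.0 margin 0.24 clear 24
end q [ 0.44  0.83  0.44  1.85  0.83  1.03 -0.89] err 0.0 margin 0.6 clear 53
end q [-0.02  0.85  0.37  1.98  0.91  1.12 -1.12] err 0.0 margin 0.49 clear 60
end q [-0.38  0.93  0.28  1.9   0.95  1.29 -1.16] err 0.0 margin 0.49 clear 38
end q [-0.44  1.12  0.34  1.86  0.97  1.42 -1.25] err 0.0 margin 0.56 clear 24
end q [-0.59  1.19  0.59  1.86  0.84  1.23 -2.33] err 0.5 margin 0.59 clear 24
end q [-0.86  1.59  1.25  1.87  0.17  0.85 -2.94] err 1.3 margin 0.0 clear 24
heading -120
en
[... 2149 characters left out ...]
 [-0.13  1.28  0.41  1.19  0.52  1.98 -0.9 ] err 7.5 margin 0.0 clear 20
end q [-0.13  1.28  0.41  1.19  0.52  1.98  0.32] err 8.0 margin 0.0 clear 20
end q [-0.13  1.28  0.4   1.19  0.52  1.98  1.63] err 8.5 margin 0.0 clear 19
end q [ 0.44  0.83  0.44  1.85  0.83  1.03 -0.89] err 0.0 margin 0.6 clear 53
end q [ 0.13  0.94  0.36  1.65  0.61  1.42 -0.96] err 0.0 margin 0.56 clear 60
end q [-0.09  1.13  0.31  1.25  0.47  1.87 -0.96] err 0.0 margin 0.11 clear 38
end q [-0.13  1.28  0.41  1.19  0.52  1.98 -0.9 ] err 7.5 margin 0.0 clear 20
end q [-0.28  1.39  0.8   1.19  0.31  1.88 -1.87] err 0.0 margin 0.01 clear 24
end q [-0.39  1.58  1.23  1.2   0.04  1.81 -2.86] err 0.0 margin 0.08 clear 24
```

Run:
```python
from sim import *
M=np.load('grasp.npy');R=M[:,:3];p=M[:,3];print()
F=np.array([474.,-240,255])
R2=pose(-105,0,0);Rm=Slerp([0,1],Ro.from_matrix([R,R2]))(.5).as_matrix()
a,b=plan(p,R,p+[0,0,210],R,6,1)
a,b=plan(a,b,[330,-400,262],Rm,6,1)
a,b=plan(a,b,F-6*R2[:,0],R2,6,1);print(F-6*R2[:,0])
```

```text
[[[0,0,0],[-17.5,0.3,30.3],1],[[0,0,0],[-17.5,0.3,30.3],1],[[0,0,0],[-17.5,0.3,30.3],1],[[0,0,0],[-17.5,0.3,30.3],1],[[0,0,0],[-17.5,0.3,30.4],1],[[0,0,0],[-17.4,0.2,30.3],1]]
[[[-1.0,-2.4,3.7],[-31.7,-7.9,-18.0],1],[[-1.0,-2.3,3.7],[-32.8,-5.5,-16.7],1],[[-1.0,-2.3,3.6],[-33.8,-3.1,-15.5],1],[[-1.0,-2.4,3.7],[-34.5,-0.7,-14.1],1],[[-1.1,-2.3,3.6],[-35.0,1.8,-12.7],1],[[-1.0,-2.4,3.7],[-35.3,4.3,-11.1],1]]
[[[-1.0,-2.3,3.7],[-35.1,2.3,-10.7],1],[[-1.0,-2.4,3.7],[-35.3,4.8,-9.2],1],[[-1.0,-2.3,3.6],[-35.3,7.2,-7.7],1],[[-1.1,-2.4,3.7],[-35.0,9.5,-6.1],1],[[-1.0,-2.3,3.6],[-34.5,11.9,-4.4],1],[[-1.1,-2.4,3.7],[-33.9,14.1,-2.9],1]]
[ 475.55291427 -234.20444504  255.        ]
```

Starting with a slow lift, checking that the cup comes with it.

Emit:
jog_arm(
  series=[
    [[0, 0, 0], [-7, 0, 12], 1],
    [[0, 0, 0], [-17, 0.3, 30], 1],
    [[0, 0, 0], [-17.5, 0.3, 30.3], 1],
    [[0, 0, 0], [-17.5, 0.3, 30.3], 1],
    [[0, 0, 0], [-17.5, 0.3, 30.3], 1],
    [[0, 0, 0], [-17.5, 0.3, 30.3], 1],
    [[0, 0, 0], [-11, 0, 19], 1],
    [[0, 0, 0], [0, 0, 0], 1],
  ],
)

```text
clock: 25.45
eef_pos: [163.4, -549.7, 261.5]
tool_rot: [0.011, 0.525, -2.616]
force: [-1.0, 0.0, -2.1]
width: 58.4
```

Run:
```python
from sim import *
from cell import *
s=read_state();R=Rt(s);p=s['eef_pos'];q=s['qpos'];print(s['clock'],p.round(1),s['width'],s['force'].round(1),q.round(2))
im=get_image('scene');cv2.imwrite('pics/s8.png',im['img'][...,::-1])
# cup check: balls (bright) in wrist view not needed; cup presence = width
F=np.array([474.,-240,255])
R2=pose(-105,0,0);Rm=Slerp([0,1],Ro.from_matrix([R,R2]))(.5).as_matrix()
a,b=plan(p,R,[330,-400,262],Rm,6,1)
a,b=plan(a,b,F-6*R2[:,0],R2,6,1)
```

```text
25.45 [ 163.4 -549.7  261.5] 58.358648087624125 [-1.   0.  -2.1] [ 0.46  0.79  0.45  1.86  0.84  1.03 -0.86]
[[[-1.0,-2.4,3.7],[-31.7,-7.9,-18.2],1],[[-1.0,-2.3,3.7],[-32.8,-5.5,-16.9],1],[[-1.1,-2.4,3.7],[-33.7,-3.0,-15.7],1],[[-1.0,-2.3,3.6],[-34.5,-0.5,-14.3],1],[[-1.1,-2.4,3.7],[-35.0,1.9,-12.8],1],[[-1.0,-2.3,3.6],[-35.3,4.3,-11.3],1]]
[[[-1.0,-2.4,3.7],[-35.1,2.3,-10.8],1],[[-1.0,-2.4,3.7],[-35.3,4.8,-9.2],1],[[-1.0,-2.3,3.7],[-35.3,7.2,-7.6],1],[[-1.1,-2.3,3.6],[-35.0,9.5,-6.1],1],[[-1.1,-2.4,3.7],[-34.5,11.9,-4.5],1],[[-1.0,-2.3,3.6],[-33.9,14.1,-2.8],1]]
```

Emit:
jog_arm(
  series=[
    [[-1, -2.4, 3.7], [-31.7, -8, -18], 1],
    [[-1, -2.3, 3.7], [-33, -5.5, -17], 1],
    [[-1, -2.4, 3.7], [-33.7, -3, -15.7], 1],
    [[-1, -2.3, 3.6], [-34.5, -0.5, -14.3], 1],
    [[-1.1, -2.4, 3.7], [-35, 2, -12.8], 1],
    [[-1, -2.3, 3.6], [-35.3, 4.3, -11.3], 1],
  ],
)

```text
clock: 26.25
eef_pos: [331.1, -398.5, 259.2]
tool_rot: [0.056, 0.26, -2.209]
force: [0.4, -0.7, -1.4]
width: 58.4
```

Emit:
jog_arm(
  series=[
    [[-1, -2.4, 3.7], [-35, 2.3, -10.8], 1],
    [[-1, -2.4, 3.7], [-35.3, 4.8, -9.2], 1],
    [[-1, -2.3, 3.7], [-35.3, 7.2, -7.6], 1],
    [[-1.1, -2.3, 3.6], [-35, 9.5, -6], 1],
    [[-1.1, -2.4, 3.7], [-34.5, 12, -4.5], 1],
    [[-1, -2.3, 3.6], [-34, 14, -2.8], 1],
    [[0, 0, 0], [0, 0, 0], 1],
  ],
)

```text
clock: 27.12
eef_pos: [477.5, -230.9, 250.2]
tool_rot: [-0.006, 0.003, -1.826]
force: [-0.2, -0.3, -0.9]
width: 58.2
```

```bash
cat > st.py <<'E'
from sim import *
from cell import *
s=read_state();R=Rt(s);p=s['eef_pos'];q=s['qpos'];print(s['clock'],p.round(1),s['width'],s['force'].round(1),q.round(2),'margin',mg(q).round(2));print(R.round(3))
M=np.load('grasp.npy');Rg=M[:,:3];pg=M[:,3]
ct=Rg.T@np.array([0,0,1.]); c=R@ct; ft=Rg.T@(np.array([*(pg+6*Rg[:,0])[:2],0])-pg)  # foot centre in tool
foot=p+R@ft; rimc=foot+80*c; d=-np.array([0,0,1])+c[2]*c; d/=max(np.linalg.norm(d),1e-6)
print('tip deg',np.degrees(np.arccos(c[2])).round(1),'foot',foot.round(1),'rim',rimc.round(1),'low rim',(rimc+32.5*d).round(1))
E
python3 - <<'E'
from st import *
F=np.array([474.,-240,252]);R2=pose(-105,0,0)
a,b=plan(p,R,F-6*R2[:,0],R2,1,1)
for ph in (90,110,125,140,145):
    RR=pose(-105,0,-ph);c=RR@ct;pp=F-6*R2[:,0];foot=pp+RR@ft;rc=foot+80*c;d=-np.array([0,0,1])+c[2]*c;d/=np.linalg.norm(d);print(ph,np.degrees(np.arccos(c[2])).round(),rc.round(),(rc+32.5*d).round())
E
```

```text
27.125 [ 477.5 -230.9  250.2] 58.2033175502624 [-0.2 -0.3 -0.9] [-0.43  1.08  0.36  1.89  1.01  1.4  -1.23] margin 0.58
[[-0.253  0.968  0.005]
 [-0.968 -0.253 -0.004]
 [-0.003 -0.006  1.   ]]
tip deg 29.8 foot [ 469.4 -259.5  208.7] rim [ 480.4 -221.3  278.1] low rim [ 488.2 -194.2  261.9]
[[[0.3,-0.2,-0.4],[3.7,-1.0,1.8],1]]
90 90.0 [ 505. -232.  252.] [ 505. -232.  219.]
110 108.0 [ 503. -231.  242.] [ 494. -234.  211.]
125 120.0 [ 500. -230.  236.] [ 485. -236.  208.]
140 132.0 [ 495. -229.  230.] [ 476. -239.  206.]
145 136.0 [ 493. -229.  229.] [ 473. -240.  206.]
```

Emit:
jog_arm(
  series=[
    [[0, 0, 0], [4, -8, -1], 1],
    [[0, 0, 0], [4, -8.5, -2], 1],
    [[-7, 0, 0], [0, 0, 0], 1],
    [[-9, 0, 0], [0, 0, 0], 1],
    [[-9, 0, 0], [0, 0, 0], 1],
    [[-9, 0, 0], [0, 0, 0], 1],
    [[-9, 0, 0], [0, 0, 0], 1],
    [[-9, 0, 0], [0, 0, 0], 1],
  ],
)

```text
clock: 28.12
eef_pos: [456.3, -238.6, 251.2]
tool_rot: [-0.914, 0.0, -1.835]
force: [-0.5, 0.1, -2.0]
width: 58.3
```

```bash
python3 st.py
```

```text
28.125 [ 456.3 -238.6  251.2] 58.28693061057058 [-0.5  0.1 -2. ] [-0.32  1.04  0.2   1.94  1.07  1.49 -0.43] margin 0.49
[[-0.261  0.589  0.765]
 [-0.965 -0.16  -0.207]
 [-0.    -0.792  0.61 ]]
tip deg 58.5 foot [ 416.6 -258.8  226.3] rim [ 480.4 -234.6  268.1] low rim [ 496.3 -228.6  240.3]
```

Emit:
jog_arm(
  series=[
    [[-9, 0, 0], [0, 0, 0], 1],
    [[-9, 0, 0], [0, 0, 0], 1],
    [[-9, 0, 0], [0, 0, 0], 1],
    [[-7, 0, 0], [0, 0, 0], 1],
    [[0, 0, 0], [0, 0, 0], 1],
  ],
)

```text
clock: 28.75
eef_pos: [456.5, -238.5, 251.2]
tool_rot: [-1.501, 0.0, -1.835]
force: [-0.2, -0.1, -1.7]
width: 58.7
```

```bash
python3 st.py
```

```text
28.75 [ 456.5 -238.5  251.2] 58.65436323437232 [-0.2 -0.1 -1.7] [-0.26  1.03  0.11  1.94  1.09  1.57  0.13] margin 0.41
[[-0.261  0.067  0.963]
 [-0.965 -0.018 -0.261]
 [-0.    -0.998  0.069]]
tip deg 87.0 foot [ 408.8 -256.6  248.7] rim [ 486.  -236.1  252.8] low rim [ 487.7 -235.6  220.4]
```

Emit:
jog_arm(
  series=[
    [[0, 0, 0], [0, 6, 0], 1],
    [[-5, 0, 0], [0, 0, 0], 1],
    [[-5, 0, 0], [0, 0, 0], 1],
    [[-4, 0, 0], [0, 0, 0], 1],
    [[-4, 0, 0], [0, 0, 0], 1],
    [[-4, 0, 0], [0, 0, 0], 1],
    [[-4, 0, 0], [0, 0, 0], 1],
    [[-4, 0, 0], [0, 0, 0], 1],
  ],
)

```text
clock: 29.75
eef_pos: [457.9, -237.7, 244.8]
tool_rot: [-2.027, -0.0, -1.833]
force: [0.6, -0.2, -1.6]
width: 58.2
```

Emit:
jog_arm(
  series=[
    [[-4, 0, 0], [0, 0, 0], 1],
    [[-4, 0, 0], [0, 0, 0], 1],
    [[-4, 0, 0], [0, 0, 0], 1],
    [[-4, 0, 0], [0, 0, 0], 1],
    [[-4, 0, 0], [0, 0, 0], 1],
    [[-4, 0, 0], [0, 0, 0], 1],
    [[-4, 0, 0], [0, 0, 0], 1],
    [[-4, 0, 0], [0, 0, 0], 1],
  ],
)

```text
clock: 30.75
eef_pos: [457.9, -237.7, 244.8]
tool_rot: [-2.585, -0.0, -1.833]
force: [-0.0, 0.1, -0.6]
width: 58.7
```

Emit:
jog_arm(
  series=[
    [[0, 0, 0], [0, 0, 0], 1],
    [[0, 0, 0], [0, 0, 0], 1],
    [[0, 0, 0], [0, 0, 0], 1],
    [[0, 0, 0], [0, 0, 0], 1],
  ],
)

```text
clock: 31.25
eef_pos: [458.1, -237.5, 245.0]
tool_rot: [-2.584, 0.0, -1.833]
force: [-0.4, 0.2, -0.0]
width: 58.7
```

Run:
```python
from st import *
im=get_image('scene')
print('jar px',w2pix(im,[482,-240,50]),w2pix(im,[482,-240,178]))
cv2.imwrite('pics/s9.png',cv2.resize(im['img'][120:340,110:310,::-1],None,fx=2.7,fy=2.7,interpolation=cv2.INTER_CUBIC))
```

```text
31.25 [ 458.1 -237.5  245. ] 58.66980854559675 [-0.4  0.2 -0. ] [-0.16  1.03 -0.05  1.93  1.14  1.69  1.15] margin 0.29
[[-0.259 -0.819  0.511]
 [-0.966  0.22  -0.137]
 [-0.    -0.529 -0.849]]
tip deg 137.7 foot [ 429.5 -260.7  280.3] rim [ 474.8 -231.5  221.1] low rim [ 454.6 -244.5  199.3]
jar px (np.float64(208.4815027178605), np.float64(289.06303351477357)) (np.float64(198.3580341804807), np.float64(237.89609628903685))
```

View pics/s9.png

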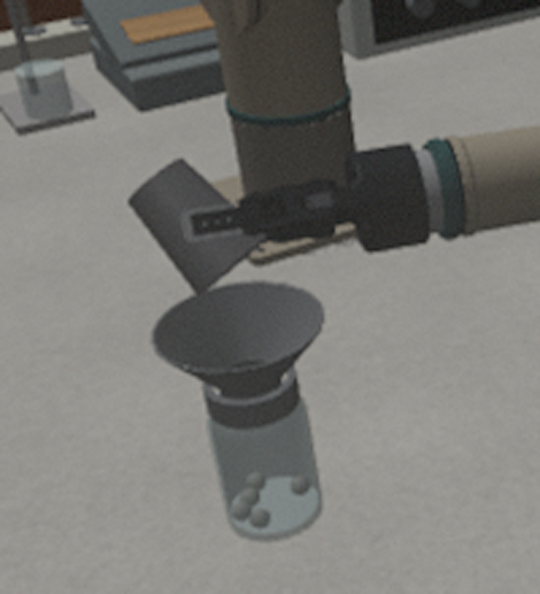

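The scene view shows five balls on the jar floor, at (256,480), (249,495), (240,508), (260,518) and (301,485), and the jar is standing. Next I'll bring the cup back upright and return it.

Emit:
jog_arm(
  series=[
    [[0, 0, 0], [0, -13, -21], 1],
    [[9, 0, 0], [0, 0, 0], 1],
    [[10, 0, 0], [0, 0, 0], 1],
    [[10, 0, 0], [0, 0, 0], 1],
    [[10, 0, 0], [0, 0, 0], 1],
    [[10, 0, 0], [0, 0, 0], 1],
    [[10, 0, 0], [0, 0, 0], 1],
    [[10, 0, 0], [0, 0, 0], 1],
  ],
)

```text
clock: 32.3
eef_pos: [458.0, -237.4, 269.6]
tool_rot: [-1.374, 0.001, -1.833]
force: [0.1, -0.3, -1.0]
width: 58.6
```

Run:
```python
from st import *
R2=pose(-105,0,-8);Rm=Slerp([0,1],Ro.from_matrix([Rg,pose(-105,0,0)]))(.5).as_matrix()
a,b=plan(p,R,[420,-310,270],R2,8,1)
a,b=plan(a,b,[330,-400,270],Rm,5,1)
a,b=plan(a,b,pg+[0,0,210],Rg,7,1)
qq=sim(q,p,R,[420,-310,270],R2,8);qq=sim(qq,[420,-310,270],R2,[330,-400,270],Rm,5);qq=sim(qq,[330,-400,270],Rm,pg+[0,0,210],Rg,6)
```

```text
32.3 [ 458.  -237.4  269.6] 58.61370990179915 [ 0.1 -0.3 -1. ] [-0.27  1.    0.12  1.95  1.09  1.57  0.03] margin 0.41
[[-0.259  0.189  0.947]
 [-0.966 -0.05  -0.254]
 [-0.001 -0.981  0.195]]
tip deg 80.7 foot [ 411.  -255.7  261.9] rim [ 487.1 -234.8  274.8] low rim [ 492.2 -233.4  242.8]
[[[8.8,0,-0],[10,-0.5,-2.2],1],[[8.8,0,-0],[10,-0.8,-2.1],1],[[8.9,0,-0],[10,-1.1,-1.9],1],[[8.8,0,0],[10,-1.4,-1.7],1],[[8.9,0,0],[10,-1.7,-1.5],1],[[8.8,0,0],[10,-1.9,-1.2],1],[[8.9,0,0],[10,-2.0,-1.0],1],[[8.8,0,0],[9.9,-2.2,-0.6],1]]
[[[2.8,3.1,-4.2],[22.1,-12.6,-1.8],1],[[2.8,3.1,-4.2],[23.0,-11.0,0],1],[[2.8,3.1,-4.2],[23.6,-9.2,1.8],1],[[2.8,3.2,-4.2],[24.1,-7.3,3.5],1],[[2.8,3.1,-4.2],[24.4,-5.4,5.2],1]]
[[[0.9,2.0,-3.1],[30.6,-5.8,7.1],1],[[0.9,2.0,-3.1],[30.6,-4.0,8.3],1],[[0.9,2.0,-3.2],[30.5,-2.2,9.4],1],[[0.9,2.0,-3.1],[30.2,-0.4,10.5],1],[[0.8,2.0,-3.2],[29.8,1.4,11.5],1],[[0.9,2.0,-3.1],[29.2,3.3,12.6],1],[[0.8,2.1,-3.2],[28.6,5.0,13.4],1]]
end q [-0.33  1.06  0.35  2.04  1.12  1.32 -1.25] err 0.5 margin 0.43 clear 44
end q [-0.05  0.91  0.39  1.97  0.94  1.21 -1.19] err 0.0 margin 0.44 clear 46
end q [ 0.45  0.81  0.42  1.85  0.84  1.05 -0.89] err 0.0 margin 0.5 clear 71
```

Emit:
jog_arm(
  series=[
    [[8.8, 0, 0], [10, -0.5, -2], 1],
    [[8.8, 0, 0], [10, -1, -2], 1],
    [[8.9, 0, 0], [10, -1, -2], 1],
    [[8.8, 0, 0], [10, -1.5, -1.5], 1],
    [[8.9, 0, 0], [10, -1.5, -1.5], 1],
    [[8.8, 0, 0], [10, -2, -1], 1],
    [[8.9, 0, 0], [10, -2, -1], 1],
    [[8.8, 0, 0], [10, -2, -0.5], 1],
  ],
)

```text
clock: 33.3
eef_pos: [420.6, -310.4, 270.5]
tool_rot: [-0.141, 0.001, -1.833]
force: [0.3, 0.4, -1.6]
width: 58.6
```

Emit:
jog_arm(
  series=[
    [[2.8, 3.1, -4.2], [22, -12.5, -2], 1],
    [[2.8, 3.1, -4.2], [23, -11, 0], 1],
    [[2.8, 3.1, -4.2], [23.5, -9, 2], 1],
    [[2.8, 3.1, -4.2], [24, -7.5, 3.5], 1],
    [[2.8, 3.1, -4.2], [24.5, -5.5, 5], 1],
  ],
)

```text
clock: 33.92
eef_pos: [330.3, -400.4, 270.6]
tool_rot: [0.054, 0.258, -2.215]
force: [0.0, 0.1, -1.2]
width: 58.6
```

Emit:
jog_arm(
  series=[
    [[0.9, 2, -3.1], [30.5, -6, 7], 1],
    [[0.9, 2, -3.1], [30.5, -4, 8.5], 1],
    [[0.9, 2, -3.2], [30.5, -2, 9.5], 1],
    [[0.9, 2, -3.1], [30, -0.5, 10.5], 1],
    [[0.8, 2, -3.2], [30, 1.5, 11.5], 1],
    [[0.9, 2, -3.1], [29, 3.5, 12.5], 1],
    [[0.8, 2, -3.2], [28.5, 5, 13.5], 1],
    [[0, 0, 0], [0, 0, 0], 1],
  ],
)

```text
clock: 34.92
eef_pos: [161.3, -551.4, 264.5]
tool_rot: [0.008, 0.514, -2.624]
force: [-0.2, 0.2, -1.6]
width: 58.6
```

Run:
```python
from st import *
a,b=plan(p,R,pg+[0,0,40],Rg,6,1)
a,b=plan(a,b,pg+[0,0,4],Rg,3,1)
```

```text
34.925 [ 161.3 -551.4  264.5] 58.55898026770615 [-0.2  0.2 -1.6] [ 0.48  0.78  0.42  1.86  0.86  1.06 -0.87] margin 0.61
[[-0.757  0.491 -0.431]
 [-0.431 -0.871 -0.236]
 [-0.491  0.007  0.871]]
tip deg 0.5 foot [ 156.4 -554.1  213.8] rim [ 157.1 -553.9  293.8] low rim [ 187.5 -542.4  293.5]
[[[0,0.1,0.1],[13.8,-0.2,-25.5],1],[[0,0.1,0.1],[13.8,-0.2,-25.4],1],[[0,0.1,0.1],[13.9,-0.2,-25.4],1],[[0,0.1,0],[13.9,-0.3,-25.4],1],[[-0.1,0.1,0.1],[14.0,-0.2,-25.4],1],[[0,0,0],[14.0,-0.3,-25.4],1]]
[[[0,0,0],[6.0,-0.1,-10.4],1],[[0,0,0],[6.0,-0.1,-10.4],1],[[0,0,0],[5.9,-0.1,-10.4],1]]
```

Emit:
jog_arm(
  series=[
    [[0, 0.1, 0.1], [14, 0, -25.5], 1],
    [[0, 0.1, 0.1], [14, 0, -25.5], 1],
    [[0, 0.1, 0.1], [14, 0, -25.5], 1],
    [[0, 0.1, 0], [14, 0, -25.5], 1],
    [[0, 0.1, 0], [14, 0, -25.5], 1],
    [[0, 0, 0], [14, 0, -25.5], 1],
    [[0, 0, 0], [9, 0, -15], 1],
    [[0, 0, 0], [5, 0, -9], 1],
  ],
)

```text
clock: 35.92
eef_pos: [168.7, -549.1, 60.0]
tool_rot: [0.007, 0.524, -2.612]
force: [0.9, 0.2, -0.2]
width: 58.6
```

Emit:
jog_arm(
  series=[
    [[0, 0, 0], [0, 0, 0], 1],
    [[0, 0, 0], [0, 0, 0], 1],
  ],
)

```text
clock: 36.17
eef_pos: [168.4, -549.9, 61.7]
tool_rot: [0.01, 0.524, -2.612]
force: [0.1, 0.8, -0.7]
width: 58.5
```

```bash
python3 st.py
```

```text
36.175 [ 168.4 -549.9   61.7] 58.50757513087253 [ 0.1  0.8 -0.7] [ 0.49  1.14  0.39  1.84  0.9   0.83 -1.16] margin 0.6
[[-0.747  0.501 -0.437]
 [-0.438 -0.865 -0.244]
 [-0.5    0.008  0.866]]
tip deg 0.1 foot [ 164.  -552.5   10.9] rim [ 163.9 -552.5   90.9] low rim [ 133.9 -565.1   90.9]
```

Emit:
jog_arm(
  series=[
    [[0, 0, 0], [2, 0, -3.5], 1],
    [[0, 0, 0], [1.5, 0, -2.5], 1],
    [[0, 0, 0], [0.75, 0, -1.3], 1],
    [[0, 0, 0], [0, 0, 0], 1],
  ],
)

```text
clock: 36.67
eef_pos: [168.3, -549.6, 52.2]
tool_rot: [0.008, 0.524, -2.612]
force: [0.0, 1.2, -0.5]
width: 58.6
```

Emit:
jog_arm(
  series=[
    [[0, 0, 0], [0.5, 0, -0.9], 1],
    [[0, 0, 0], [0, 0, 0], 1],
  ],
)

```text
clock: 36.92
eef_pos: [168.4, -549.6, 51.3]
tool_rot: [0.008, 0.524, -2.612]
force: [0.4, -0.4, -1.0]
width: 58.4
```

Emit:
jog_arm(
  series=[
    [[0, 0, 0], [0.4, 0, -0.7], 1],
    [[0, 0, 0], [0, 0, 0], 1],
  ],
)

```text
clock: 37.17
eef_pos: [168.3, -549.7, 50.8]
tool_rot: [0.008, 0.524, -2.612]
force: [0.2, -0.2, -0.1]
width: 58.4
```

Emit:
jog_arm(
  series=[
    [[0, 0, 0], [0.3, 0, -0.5], 1],
    [[0, 0, 0], [0, 0, 0], 0.2],
    [[0, 0, 0], [0, 0, 0], -0.3],
    [[0, 0, 0], [0, 0, 0], -1],
    [[0, 0, 0], [0, 0, 0], -1],
    [[0, 0, 0], [0, 0, 0], -1],
  ],
)

```text
clock: 37.92
eef_pos: [168.4, -549.5, 49.6]
tool_rot: [0.008, 0.525, -2.612]
force: [-0.3, -0.1, -0.0]
width: 85.5
```

Emit:
jog_arm(
  series=[
    [[0, 0, 0], [-8, 0, 0], -1],
    [[0, 0, 0], [-20, 0, 0], -1],
    [[0, 0, 0], [-35, 0, 0], -1],
    [[0, 0, 0], [-40, 0, 0], -1],
    [[0, 0, 0], [-30, 0, 30], -1],
    [[0, 0, 0], [0, 0, 40], -1],
    [[0, 0, 0], [0, 0, 0], -1],
  ],
)

```text
clock: 38.8
eef_pos: [237.2, -509.3, 180.6]
tool_rot: [0.014, 0.525, -2.611]
force: [-0.3, -0.3, -0.2]
width: 85.1
```

Run:
```python
from st import *
import pickle
t=get_image('top');im=get_image('scene');w=get_image('wrist')
t0=pickle.load(open('d0.pkl','rb'))['top']
f=lambda i,s:cv2.resize(i['img'][...,::-1],(s,s*3//4))
cv2.imwrite('pics/fin.png',np.vstack([np.hstack([f(t,400),f(im,400)]),np.hstack([f(w,400),cv2.resize(im['img'][260:335,170:270,::-1],(400,300))])]))
# shift of bystanders, top view before/after
for n,u,v in (('bottle_a',346,158),('bottle_b',349,210),('meter',311,192),('funnel',434,295)):
    k=24 if n!='funnel' else 34
    A=t0['img'][v-k:v+k,u-k:u+k].mean(2).astype(np.float32);C=t['img'][v-k:v+k,u-k:u+k].mean(2).astype(np.float32)
    print(n,cv2.phaseCorrelate(A,C),np.abs(A-C).max())
u,v=map(int,w2pix(t,[*(B-66*ex)[:2],212]));g=(t['img'][v-15:v+12,u-25:u+25].max(2)<45).astype(np.uint8);n,l,st,c=cv2.connectedComponentsWithStats(g)
for i in range(1,n):
    if st[i,4]>60: print('pull',st[i],pix2w(t,u-25+c[i][0],v-15+c[i][1],212).round(1))
```

```text
38.8 [ 237.2 -509.3  180.6] 85.12127426128986 [-0.3 -0.3 -0.2] [ 0.4   0.93  0.34  1.8   0.79  1.08 -1.  ] margin 0.67
[[-0.747  0.5   -0.439]
 [-0.438 -0.866 -0.242]
 [-0.501  0.012  0.865]]
tip deg 0.2 foot [ 232.8 -512.1  129.8] rim [ 232.6 -511.9  209.8] low rim [ 205.7 -493.6  209.7]
bottle_a ((-0.004808259306965823, 0.016743414875207918), 0.9953620160619417) 8.3333435
bottle_b ((0.031660487603812015, 0.00491572021491038), 1.0024845627033048) 8.0
meter ((-0.06427251411281532, 0.04196740253098241), 0.9701132950269513) 7.3333282
funnel ((0.10707099821235744, -0.1247150113824631), 0.7829325737224685) 108.0
pull [ 11  10  30   9 181] [423.5 234.8 212. ]
pull [  0  20  50   7 149] [404.2 232.8 212. ]
```

View pics/fin.png

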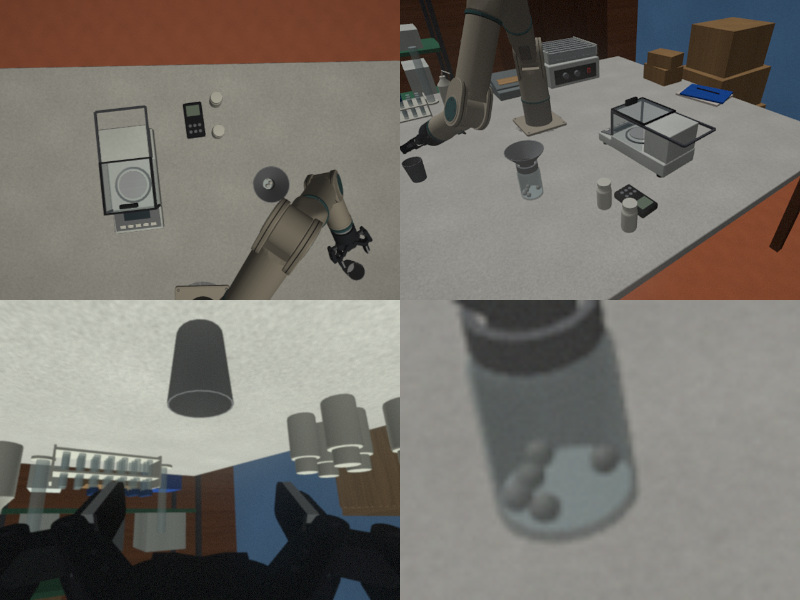

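The final composite shows the cup upright on the bench (wrist panel, (200,370)), five balls in the jar, the door shut and the bystanders unmoved. Handing in.

```bash
python3 -c "
from cell import *
print(finish_job(), read_state()['clock'])"
```

```text
the job is handed in; nothing more can be done
the job is handed in; nothing more can be done
```

The job is done and handed in at about 39 s of the 72 s allowed.

**What I did:**
- Slid the door back until the force rose at the rear stop.
- Lifted the cup out, stood it on the bench and slid the door shut against its front stop. The gripper travelled about 150 mm between the two stops.
- Took the cup again from the side with a slanted grasp, tipped it to about 138° over the funnel, and stood it back upright on the bench.

**Last checks:**
- **Balls:** I counted five on the jar floor in two separate views.
- **Cup:** It is upright and released, and the gripper is clear of it.
- **Door:** The pull is still at its shut position.
- **Bottles and meter:** They shifted less than 0.1 pixel between the first and last top images.
- **Jar:** It is standing, with about 0.15 pixel of shift. That comparison is less certain: its image patch changed a lot (probably the arm and balls in view), so the match was weaker (0.78).
- **Forces:** The highest reading I saw at the end of a move was about 25 N, when first setting the cup down on the bench. I did not see the forces within moves.

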